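Fit and lock the blade of the bench vegetable shaver

ROBOT

A 6-joint arm with a two-finger parallel gripper is mounted at the origin on the work surface; the furniture and walls round the work are solid. World frame = base frame: x ahead of the robot, y to its left, z up, the work surface at z = 0. Lengths are in m, angles in rad, forces in N, time in s.
With the tool pointing down it reaches from about 0.35 to 0.975 m from the base axis. Payload 4.9 kg.
Tool frame: the origin (TCP) lies at the very end of the fingers, on their centre line; the grasp point (between the pads) lies 19 mm behind it (ctrl.grasp_offset is the distance from the TCP to the grasp point, in m); y points along the fingers, z is the direction in which the jaws open and shut, and the axes are right-handed (so a half turn about y gives the same grasp; the last joint's range is limited). The gripper opens to 85 mm and grips with 20 to 120 N. Pads are 22 mm wide; open, the fingers measure 114 mm over their backs; the gripper's body (76 mm by 85 mm) begins 54 mm behind the grasp point. The pads swing forward as they close: fully open they stand 13 mm farther back than shut.
Start: joints at [1.212, 0.053, 1.613, -0, 1.476, -0.119], TCP at [0.148, 0.607, 0.231] pointing down, gripper open.
Joint ranges: [-3.01, 3.01], [-1.01, 2.22], [0.06, 2.58], [-1.02, 4.17], [0.09, 2.62], [-3.14, 3.14]. Speed limits (rad/s): [2.57, 2.57, 3.14, 3.14, 3.14, 3.14].

INTERFACE

Orientations are given as a rotation vector (axis times angle).
In Python, from station import ctrl, eyes, finish_job, find_in, regions_of, pinpoint gives the robot as it stands.
- The arm moves only by the tool play_rows, never from a script. Its argument "moves" is a list of rows, each an object of numbers: "x", "y", "z": the shift along the world's x, y, z in cm; "turn": the turn about the world's z in degrees; "jaw": the finger opening in cm, from 0 to 8.54. A call has 1 to 8 rows; each row shifts and turns the commanded pose from where the row before left it; what a row does not reach is not made up. A row lasts 1/12 s, in which the tool goes at most 41.7 mm and 7.16 degrees, less where a joint would pass 70% of its speed; a pose out of reach is approached as far as the arm can. A call is refused whole if a number of a shift passes 4.17 or a number of a turn 7.16, either way. A call with a gripper value outside its range is refused whole. The fingers move at their own pace and stop on an object; "squeeze" is the grip in N (left out, the last holds). Time passes only in rows, so rows that do not move let the fingers close. It gives the time, the measured TCP pose, the force and the opening at its end, in the units of the state.
- ctrl.get_obs(): the state, without advancing time (a new reading comes with each control period).
- eyes.get_image(name): name is "side" or "top"; returns a dict with "img" (420x560x3 uint8, red, green, blue), "camera_matrix" (3x3 intrinsics, pixels), "D" ([k1, k2, p1, p2, k3] as OpenCV has them; the pictures are not rectified), "cam_to_world" (4x4, takes a point from camera to world coordinates). Camera axes: x right, y up, looking along -z (the intrinsics and any distortion apply to the point x, -y, -z); pixel columns grow to the right and rows downward; lengths in m; the calibration is good to about 2 mm. A picture is of the moment at which its call begins. There is no depth.
- finish_job(): hands the job in, once; it reports no verdict.
Trained networks look in the newest picture that a camera, given by its name, has taken for a name from the list of things; names that differ only in an ending like _2 or _b are one class to them, and where a whole thing is asked for, a point or a joint stands for the part that bears it (a point fixed in the world has none). Each returns a list of dicts, best first, with "score" (0 to 1); they miss things now and then, are a little off and sometimes report something else, mostly with a low value. They report only what shows in the picture. A call takes as long as a camera call.
- find_in(camera, query): "point" ([column, row] in pixels, amid what is visible of it).
- regions_of(camera, query): "pixels" (420x560 bool, what is visible of it) and "point" ([column, row] in pixels, amid what is visible of it).
- pinpoint(camera, query): "point" ([column, row] in pixels: a listed point, or the origin of a listed thing).
The state is a dict: "t": time; "q": joint angles; "dq": joint speeds; "effort": joint torques, N m; "tool_pos": TCP position; "tool_rot": TCP orientation; "contact_force": force on the tool from outside, world axes, zero at the start; "wrist_torque": the same for the moment, N m; "opening": finger opening in m.
Only numpy, scipy, OpenCV 4.12 (cv2) and the standard library are available. Lean on these libraries where they do the work, as an engineer would, in place of code of your own. Each camera call takes 0.05 s, during which the arm holds its last target.

TASK

Fit the blade to the bench vegetable shaver: lay it flat on the bed with the notch in its tail over the locating pin and its cutting edge toward the feed deck. Then swing the raised keeper over until its foot lies on the blade and the wing screw on its collar faces the flat on top of the rod, and tighten the wing screw clockwise until it stops, so that the keeper is locked. Let go, and do not shove the dish, the timer or the spice jar about.

Things in the scene. Friction and masses are not known exactly. Their poses are not given: they have to be found in the camera images.
- blade_mid (a point): Centre of the blade, a loose flat steel plate 110 mm long (own y), 50 mm wide (own x), 5 mm thick, 160 g. The cutting edge is the +y end (the last 15 mm slope down to 1 mm); the tail (-y end) has an open notch 13 mm wide, 22 mm deep in its middle. It starts flat on a 12 mm thick wooden board; best taken across its 50 mm width at this point.
- blade_notch (a point): Point in the blade's notch, on its centre line 39.5 mm from the blade's centre toward the tail, half-way up its thickness; same axes as the blade. It coincides with pin when the blade lies home (the notch's bottom then stands 2 mm from the pin).
- shaver: The bench vegetable shaver, a fixed metal frame 104 mm wide (x), 255 mm long (y). y points from the keeper's rod to the white feed deck; z up; origin at table height. The blade's bed is a flat steel pad 50 mm wide, top 40 mm above the table, open at both sides (beams there are 6 mm lower); the blade's edge goes toward +y. The feed deck has two fences 68 mm high from y = +45 mm on.
- pin (a point): The single locating pin: 9 mm thick, round-topped, 9 mm high above the bed, at y = -76.5 mm of the shaver. This point is on its axis, 2.5 mm above the bed; axes as the shaver's. 81 mm from it along +y stand two side studs, 8 mm thick, 8 mm above the bed and 55 mm apart inside; the blade's front end lies between them.
- rod_mid (a point): Middle of the axis of the keeper's rod, 51.5 mm from the pin toward -y, 66 mm above the table; axes as the shaver's. The rod is a fixed 32 mm round bar along x in two lugs (39 to 53 mm either side, tops 85 mm above the table). It has one flat along its top, 17 mm wide, 2.5 mm deep, facing straight up.
- keeper (a joint): Angle (rad) of the keeper: a steel collar (48 mm across, 32 mm wide) on the rod, with an arm (24 mm wide, 12 mm thick, mid-thickness on the rod's axis, end 80 mm from it) and a foot 20 mm deep under its end. 0: arm level along +y, foot 1 mm over the blade, wing screw straight up, facing the flat. 1.57: arm upright, screw level to -y. Starts 1.4 to 1.9; friction 0.09 N m holds it.
- keeper_tip (a point): Point on the back face (upper, when down) of the keeper's arm, over the foot: 71 mm from the rod's axis along the arm, 6 mm off the arm's middle. Own y points out along the arm, own z out of the back face. Pushing the arm here swings the keeper over and down.
- wing_grip (a point): Middle of the wing screw's black grip, 57 mm from the rod's axis, at right angles to the arm. Own z points outward along the screw (up when the keeper is down), own x along the wings. 48 mm across the wings; 13 mm thick throughout, so it is pinched across that thickness; it reaches 12 mm beyond this point outward and 12 mm inward. The collar's screw boss ends 23 mm inward of this point.
- wing_screw (a joint): Turn of the wing screw, rad. Grows clockwise seen from outside (from above when the keeper is down), driving its flat 10 mm tip in 1.1 mm per radian. Starts loose at 0 to 0.25. Facing the flat it runs in to about 2.8 and stops there, tight; facing the round of the rod it jams near 0.6. Friction 0.05 N m; stays where left.
- dish: Bystander, loose: small dish 90 mm wide, 20 mm high; origin at its underside.
- timer: Bystander, loose: round dial timer 72 mm wide, 37 mm high; origin at its underside.
- pepper_jar: Bystander, loose: spice jar 46 mm wide, 106 mm high; origin at its underside.

How it is judged:
By the outcome, as a careful person would: the job done as asked, in the order asked, and still so for the second after the job is handed in, with the robot touching nothing.
It also fails if it takes over 70 s, if anything falls off the work surface, if the arm or the gripper's body presses on something with over 40 N, if the wrist force passes 120 N, or if a joint passes its speed limit or range.

## Working session

There is one attempt and no reset: what is moved stays moved. The work goes in short steps, Python scripts to look and compute and a tool call to move; the robot and the scene stay as the last step left them, time stands still between calls to the robot, and variables do not carry over. Pictures are saved under pics/ and viewed, and the job is handed in when it is done.

Besides the shell and the picture viewer there is one more tool, called as name(argument=value, ...), one argument or row to a line, values as JSON. play_rows: Moves the arm, as the interface text tells. Its arguments: {"type":"object","properties":{"moves":{"type":"array"},"squeeze":{"type":"number"}},"required":["moves"]}

```bash
ls; mkdir -p pics
cat > h.py <<'E'
import numpy as np, cv2
from station import ctrl, eyes, finish_job, find_in, regions_of, pinpoint
def cam(n): return eyes.get_image(n)
def proj(c,P):
    P=np.atleast_2d(P); T=np.linalg.inv(c["cam_to_world"]); p=P@T[:3,:3].T+T[:3,3]
    p=p*[1,-1,-1]
    return cv2.projectPoints(p.reshape(-1,1,3),np.zeros(3),np.zeros(3),np.array(c["camera_matrix"]),np.array(c["D"]))[0].reshape(-1,2)
def ray(c,uv):
    u=cv2.undistortPoints(np.array(uv,float).reshape(-1,1,2),np.array(c["camera_matrix"]),np.array(c["D"])).reshape(2)
    d=np.array([u[0],-u[1],-1.]); M=np.array(c["cam_to_world"]); d=M[:3,:3]@d
    return M[:3,3],d/np.linalg.norm(d)
def atz(c,uv,z):
    o,d=ray(c,uv); return o+d*(z-o[2])/d[2]
def tri(cs,uvs):
    A=np.zeros((3,3));b=np.zeros(3);R=[]
    for c,uv in zip(cs,uvs):
        o,d=ray(c,uv);Q=np.eye(3)-np.outer(d,d);A+=Q;b+=Q@o;R.append((o,Q))
    p=np.linalg.solve(A,b); return p,max(np.linalg.norm(Q@(p-o)) for o,Q in R)
E
python3 - <<'E'
from h import *
o=ctrl.get_obs();print(o);print(ctrl.grasp_offset)
cs={n:cam(n) for n in("side","top")}
for n,c in cs.items(): cv2.imwrite(f"pics/{n}0.png",c["img"][:,:,::-1]); print(n,np.round(c["cam_to_world"],3).tolist(),c["camera_matrix"][0])
for q in "blade_mid blade_notch shaver pin rod_mid keeper_tip wing_grip dish timer pepper_jar".split():
    r={n:pinpoint(n,q)[:2] for n in cs}
    print(q,{n:[(np.round(a["point"],1).tolist(),round(a["score"],2)) for a in v] for n,v in r.items()})
    if all(r.values()):
        p,e=tri(cs.values(),[r[n][0]["point"] for n in cs]);print("   ",p.round(4),round(e,4))
E
```

```text
pics
{'t': 0.0, 'q': array([ 1.21202289e+00,  5.33835521e-02,  1.61431418e+00,  1.11787140e-05,
        1.47601074e+00, -1.18996852e-01]), 'dq': array([ 1.12087437e-04, -9.08228458e-05,  6.74003925e-04, -7.39125765e-04,
        2.20305035e-05,  9.94824266e-04]), 'effort': array([-1.51933324e-03, -3.93684769e+01, -3.70173883e+01, -2.14125048e-04,
        7.07063780e-03,  2.66836835e-06]), 'tool_pos': array([0.14819875, 0.60652233, 0.23003443]), 'tool_rot': array([-1.5646422 ,  0.18869496, -0.18788976]), 'contact_force': array([ 0.61575382, -0.97084749, -0.04677097]), 'wrist_torque': array([0.00833331, 0.01371932, 0.00329394]), 'opening': 0.08539797671525792}
0.0187
side [[0.907, 0.223, -0.358, 0.034], [-0.421, 0.457, -0.783, -0.885], [-0.011, 0.861, 0.509, 0.649], [0.0, 0.0, 0.0, 1.0]] [418.22819185   0.         278.29588727]
top [[-0.004, 0.984, -0.179, 0.177], [-1.0, -0.004, 0.001, -0.056], [0.0, 0.179, 0.984, 1.529], [0.0, 0.0, 0.0, 1.0]] [531.23533361   0.         278.1828303 ]
blade_mid {'side': [([262.6, 173.4], 0.5), ([265.8, 182.0], 0.5)], 'top': [([153.4, 195.2], 0.82)]}
    
[... 390 characters left out ...]
 272.7], 0.81)], 'top': [([382.1, 173.6], 0.81)]}
    [ 0.5528 -0.3564  0.0709] 0.0053
keeper_tip {'side': [([297.7, 330.3], 0.66), ([265.0, 181.7], 0.33)], 'top': [([392.8, 162.9], 0.76)]}
    [ 0.4493 -0.3651  0.036 ] 0.1366
wing_grip {'side': [([423.1, 288.4], 0.49)], 'top': [([402.3, 160.5], 0.51)]}
    [ 0.5828 -0.4123  0.0636] 0.007
dish {'side': [([295.7, 330.7], 0.88), ([327.2, 226.6], 0.41)], 'top': [([384.8, 258.1], 0.63)]}
    [ 0.3096 -0.362   0.0166] 0.0024
timer {'side': [([325.1, 224.3], 0.63)], 'top': [([271.4, 175.0], 0.84)]}
    [ 0.5627 -0.0381  0.0062] 0.002
pepper_jar {'side': [([314.1, 209.4], 0.77)], 'top': [([238.8, 170.7], 0.86)]}
    [ 0.5798  0.0585 -0.0017] 0.0034
```

View pics/side0.png

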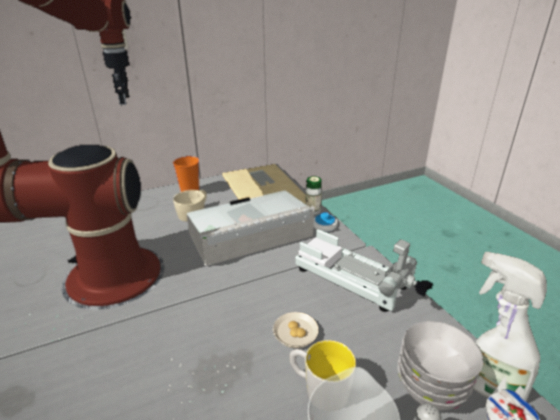

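View pics/top0.png

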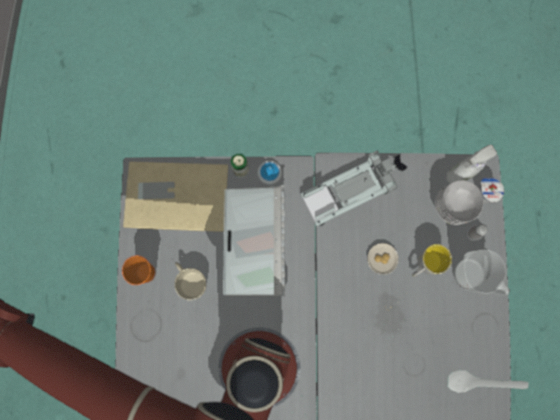

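Run:
```python
import cv2
a=cv2.imread("pics/side0.png");t=cv2.imread("pics/top0.png")
f=lambda i,x,y,w,h,n:cv2.imwrite(f"pics/{n}.png",cv2.resize(i[y:y+h,x:x+w],None,fx=5,fy=5,interpolation=cv2.INTER_CUBIC))
f(a,300,220,150,110,"s_sh");f(t,300,130,150,110,"t_sh");f(a,220,150,100,60,"s_bl");f(t,110,150,110,90,"t_bl")
```

```text
(no output)
```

The scene shows the shaver at top (345,190) and side (360,270). The blade is on the board at top (155,190).

View pics/s_sh.png

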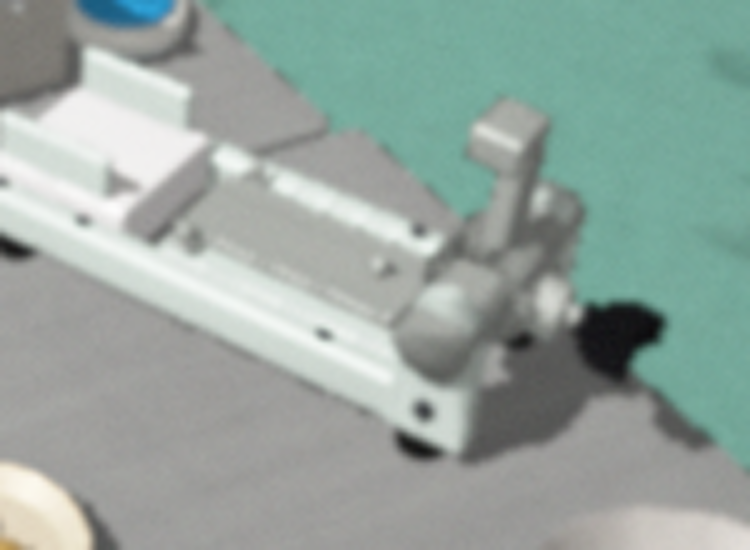

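View pics/t_sh.png

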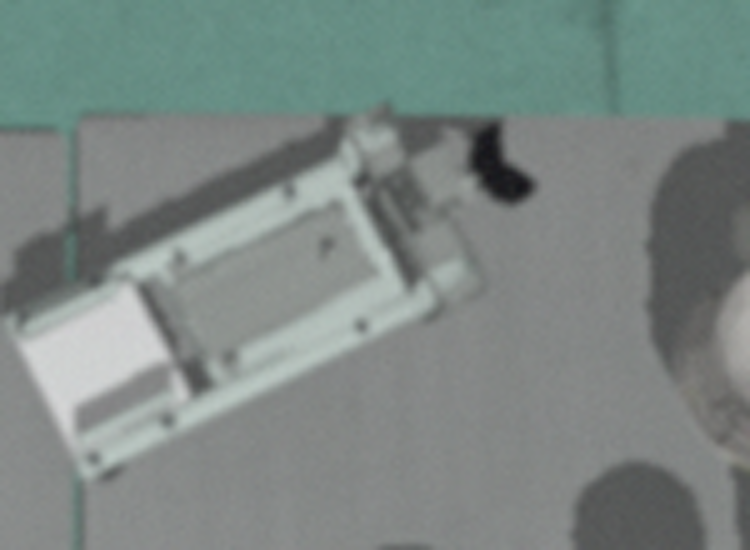

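View pics/s_bl.png

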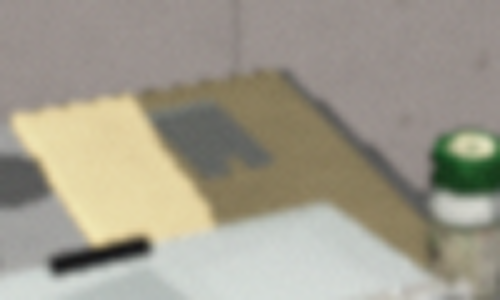

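View pics/t_bl.png

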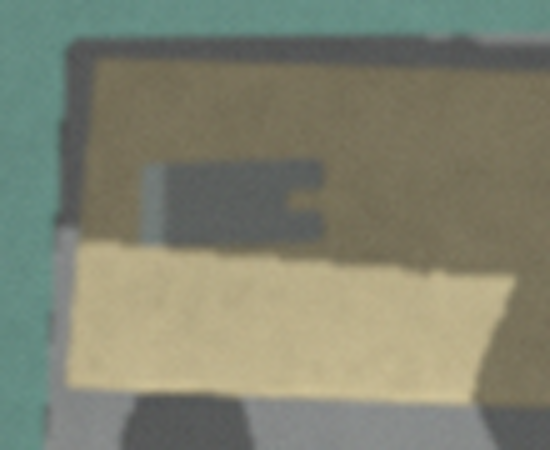

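```bash
cat > fit.py <<'E'
from h import *
from scipy.optimize import least_squares
import pickle,sys
N=6
D={}
for n in("side","top"):
    for k in range(N):
        c=cam(n)
        for q in "blade_mid blade_notch shaver pin rod_mid keeper_tip wing_grip".split():
            for a in pinpoint(n,q)[:2]:
                if a["score"]>.3: D.setdefault((n,q),[]).append([*a["point"],a["score"]])
    D[n]=c
    acc=D.setdefault(n+"img",c["img"])
pickle.dump(D,open("d0.pkl","wb"))
for k,v in D.items():
    if isinstance(k,tuple): v=np.array(v); print(k,len(v),np.median(v,0).round(2),v.std(0).round(2))
E
python3 fit.py
```

```text
('side', 'blade_mid') 7 [260.7  176.7    0.68] [60.37 39.11  0.08]
('side', 'blade_notch') 6 [264.65 183.3    0.66] [1.27 0.94 0.1 ]
('side', 'shaver') 6 [343.85 274.8    0.73] [29.16 34.9   0.17]
('side', 'rod_mid') 8 [398.15 273.85   0.83] [27.88 15.62  0.16]
('side', 'keeper_tip') 8 [408.7 252.1   0.7] [37.94 27.65  0.17]
('side', 'wing_grip') 8 [422.05 285.95   0.55] [58.74 39.26  0.12]
('side', 'pin') 4 [376.   273.85   0.84] [0.83 1.55 0.13]
('top', 'blade_mid') 6 [152.55 190.85   0.74] [0.71 0.5  0.11]
('top', 'blade_notch') 7 [170.2  190.9    0.71] [6.51 1.4  0.15]
('top', 'shaver') 7 [340.1  193.1    0.65] [24.54  6.47  0.18]
('top', 'pin') 7 [366.6  179.5    0.71] [69.02  3.93  0.13]
('top', 'rod_mid') 8 [381.5  171.2    0.74] [70.32  6.45  0.15]
('top', 'keeper_tip') 8 [390.9  163.85   0.68] [4.112e+01 3.670e+00 4.000e-02]
('top', 'wing_grip') 7 [400.1  163.7    0.47] [56.1   2.16  0.06]
```

Run:
```python
from h import *
for n in("side","top"):
    c=cam(n);r=regions_of(n,"blade_mid")
    for a in r[:2]:
        m=a["pixels"].astype(np.uint8);print(n,a["score"],m.sum(),a["point"],cv2.minAreaRect(np.argwhere(m)[:,::-1].astype(np.float32)))
        b=cv2.minAreaRect(np.argwhere(m)[:,::-1].astype(np.float32))
        print(np.array([atz(c,p,.017) for p in cv2.boxPoints(b)]).round(4).tolist())
print(ctrl.get_obs()["t"])
```

```text
side 0.79 210 [261.8, 176.5] ((261.5, 176.99998474121094), (21.92030906677246, 12.020814895629883), 45.0)
[[0.4854, 0.3395, 0.017], [0.5384, 0.3908, 0.017], [0.5378, 0.2546, 0.017], [0.4884, 0.2118, 0.017]]
top 0.74 361 [387.9, 165.3] ((389.06201171875, 166.79562377929688), (15.549308776855469, 31.18405532836914), 70.01689910888672)
[[0.5886, -0.3347, 0.017], [0.6219, -0.4251, 0.017], [0.5768, -0.4388, 0.017], [0.5441, -0.3487, 0.017]]
top 0.65 552 [151.9, 191.2] ((155.96701049804688, 190.03805541992188), (16.315574645996094, 36.97721862792969), 85.91438293457031)
[[0.5364, 0.3616, 0.017], [0.5433, 0.2504, 0.017], [0.4942, 0.2453, 0.017], [0.4871, 0.3557, 0.017]]
6.1
```

```bash
cat > fit2.py <<'E'
from h import *
from scipy.optimize import least_squares
import pickle
D=pickle.load(open("d0.pkl","rb"))
def med(k):
    v=np.array(D[k]);v=v[v[:,2]>.4];m=np.median(v[:,:2],0);g=v[np.linalg.norm(v[:,:2]-m,axis=1)<5];return g[:,:2].mean(0),len(g)
def W(p,P): # shaver/blade frame to world, p=x,y,yaw
    c,s=np.cos(p[2]),np.sin(p[2]);P=np.atleast_2d(P);return np.c_[p[0]+c*P[:,0]-s*P[:,1],p[1]+s*P[:,0]+c*P[:,1],P[:,2]]
S={"shaver":[0,0,0],"pin":[0,-.0765,.0425],"rod_mid":[0,-.128,.066]}
if __name__=="__main__":
    def res(x):
        r=[]
        for i,n in enumerate(("side","top")):
            for q,P in S.items():
                r+=list((proj(D[n],W(x[:3],[P]))[0]-med((n,q))[0])-x[3+2*i:5+2*i])
        return np.r_[r,x[3:]/1.]
    s=least_squares(res,[.5,-.24,.42,0,0,0,0],loss="soft_l1");print(s.x.round(4),res(s.x).round(1))
    B={"blade_mid":[0,0,.0145],"blade_notch":[0,-.0395,.0145]}
    def resb(x):
        r=[]
        for i,n in enumerate(("side","top")):
            for q,P in B.items():
                r+=list((proj(D[n],W(x[:3],[P]))[0]-med((n,q))[0])-s.x[3+2*i:5+2*i])
        return np.array(r)
    b=least_squares(resb,[.5,.3,0],loss="soft_l1");print(b.x.round(4),resb(b.x).round(1))
E
python3 fit2.py
cat > ov.py <<'E'
from fit2 import *
import sys
def crop(n,img,x,y,w,h,f,name,lines,dots):
    big=cv2.resize(img[y:y+h,x:x+w,::-1],None,fx=f,fy=f,interpolation=cv2.INTER_CUBIC)
    T=lambda p:tuple(int(v) for v in np.round(((p-[x,y])+.5)*f-.5))
    for P in lines: 
        q=proj(n,P)
        for a,b in zip(q[:-1],q[1:]): cv2.line(big,T(a),T(b),(0,0,255),1,cv2.LINE_AA)
    for P in dots: cv2.circle(big,T(proj(n,P)[0]),3,(255,0,255),1,cv2.LINE_AA)
    cv2.imwrite(f"pics/{name}.png",big)
def rect(x0,x1,y0,y1,z): return [[x0,y0,z],[x1,y0,z],[x1,y1,z],[x0,y1,z],[x0,y0,z]]
def circ(x,y,z,r): a=np.linspace(0,2*np.pi,25);return np.c_[x+r*np.cos(a),y+r*np.sin(a),a*0+z]
def shlines(p):
    L=[rect(-.025,.025,-.0765-.02,.02,.04),circ(0,-.0765,.049,.0045),circ(.0315,.0045,.048,.004),circ(-.0315,.0045,.048,.004),
       [[.052,.045,.068],[.052,.127,.068]],[[-.052,.045,.068],[-.052,.127,.068]],rect(.039,.053,-.143,-.113,.085),rect(-.053,-.039,-.143,-.113,.085),
       [[-.053,-.128,.066],[.053,-.128,.066]]]
    return [W(p,l) for l in L]
def bllines(p,z=.017):
    return [W(p,l) for l in [[[-.025,-.055,z],[-.025,.055,z-.004],[.025,.055,z-.004],[.025,-.055,z],[.0065,-.055,z],[.0065,-.033,z],[-.0065,-.033,z],[-.0065,-.055,z],[-.025,-.055,z]],[[-.025,.04,z],[.025,.04,z]]]]
E
python3 - <<'E'
from ov import *
E
```

```text
[ 0.502  -0.2411  0.4538  0.2913 -0.1872  0.0114  0.3605] [ 1.2 -0.3 -0.4  0.1 -0.2  0.1  0.   0.8 -1.2  0.6  1.1 -1.3  0.3 -0.2
  0.   0.4]
[0.5114 0.3048 0.0167] [ 0.2  0.7 -0.1 -1.8  3.3  0.1 -1.8  0.1]
```

```bash
cat > o1.py <<'E'
from ov import *
import sys
p=[float(v) for v in sys.argv[1:4]];b=[float(v) for v in sys.argv[4:7]]
L=shlines(p)
crop(D["top"],D["top"]["img"],300,145,100,85,8,"ov_ts",L,[])
crop(D["side"],D["side"]["img"],290,225,130,90,6,"ov_ss",L,[])
crop(D["top"],D["top"]["img"],125,170,60,45,12,"ov_tb",bllines(b),[])
crop(D["side"],D["side"]["img"],230,155,60,45,12,"ov_sb",bllines(b),[])
E
python3 o1.py .502 -.2411 .4538 .514 .304 0.04
```

```text
(no output)
```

View pics/ov_ts.png

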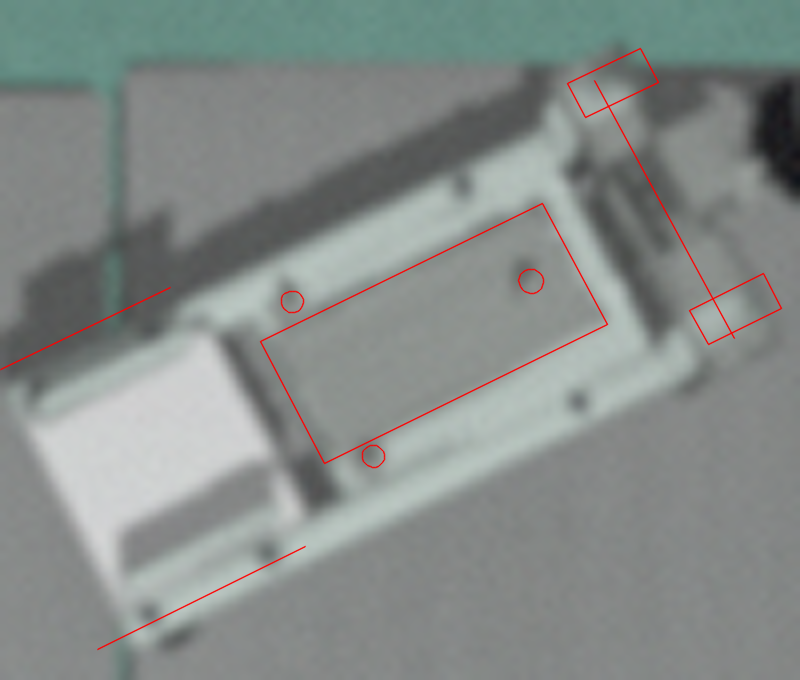

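View pics/ov_ss.png

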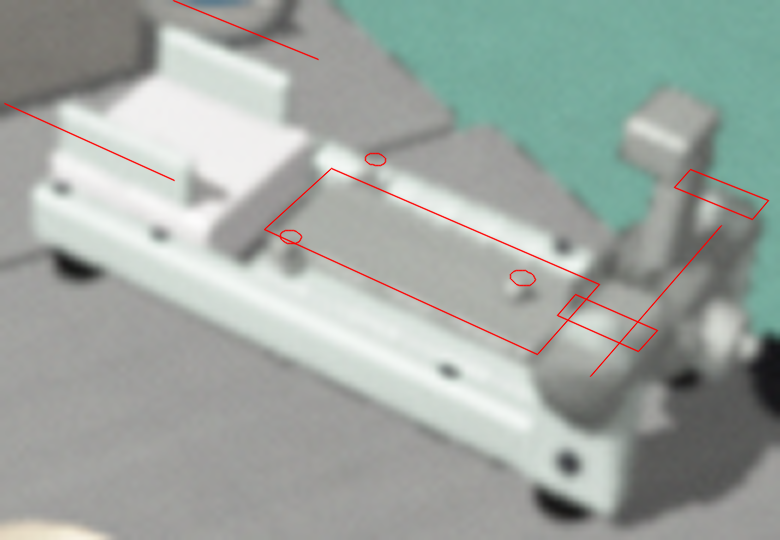

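View pics/ov_tb.png

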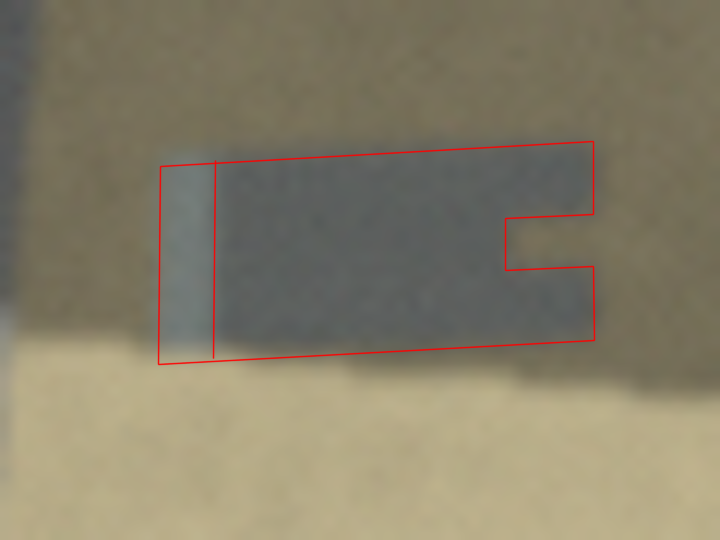

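View pics/ov_sb.png

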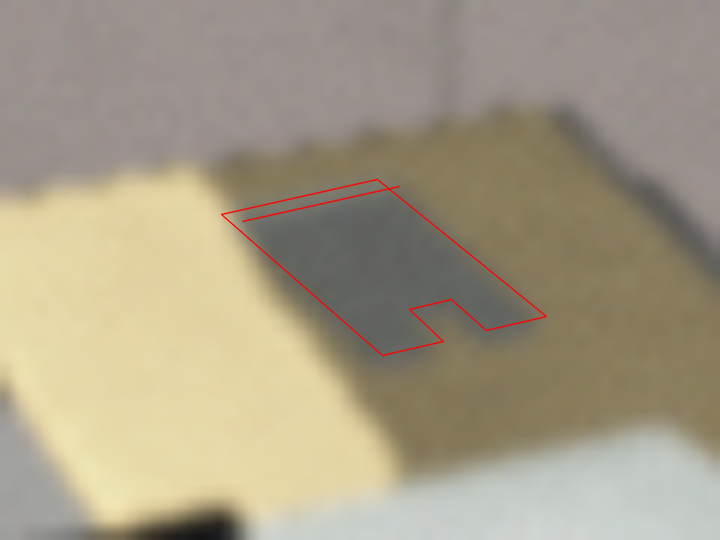

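Run:
```python
from h import *
import pickle
D=pickle.load(open("d0.pkl","rb"))
def z(n,x,y,w,h,f,name):
    im=D[n]["img"][y:y+h,x:x+w,::-1]
    b=cv2.resize(im,None,fx=f,fy=f,interpolation=cv2.INTER_CUBIC)
    lo,hi=np.percentile(b,1),np.percentile(b,99)
    b=np.clip((b.astype(float)-lo)/(hi-lo)*255,0,255).astype(np.uint8)
    for k in range(0,w,5): cv2.putText(b,str(x+k),(int((k+.5)*f),8),0,.3,(0,255,255),1); cv2.line(b,(int((k+.5)*f),10),(int((k+.5)*f),14),(0,255,255),1)
    for k in range(0,h,5): cv2.putText(b,str(y+k),(0,int((k+.5)*f)),0,.3,(0,255,255),1); cv2.line(b,(20,int((k+.5)*f)),(24,int((k+.5)*f)),(0,255,255),1)
    cv2.imwrite(f"pics/{name}.png",b)
z("top",328,165,50,40,15,"zt")
z("side",325,240,60,45,13,"zs")
```

```text
(no output)
```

View pics/zt.png

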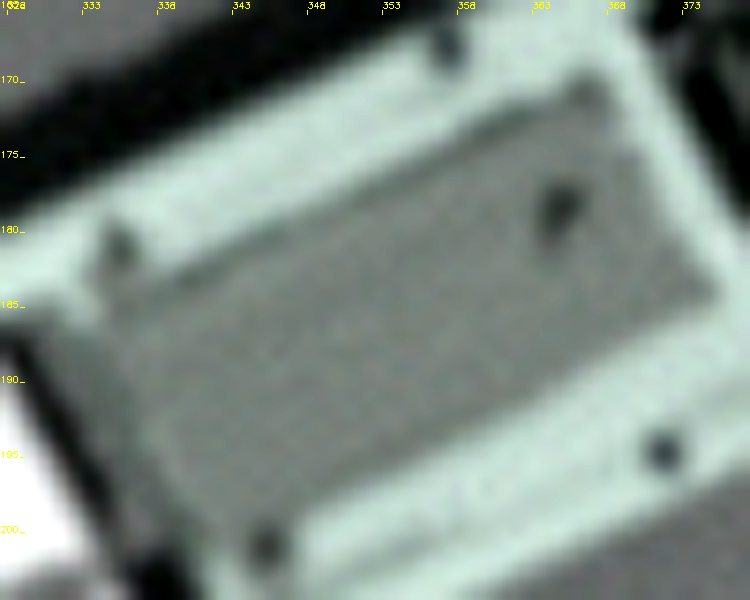

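View pics/zs.png

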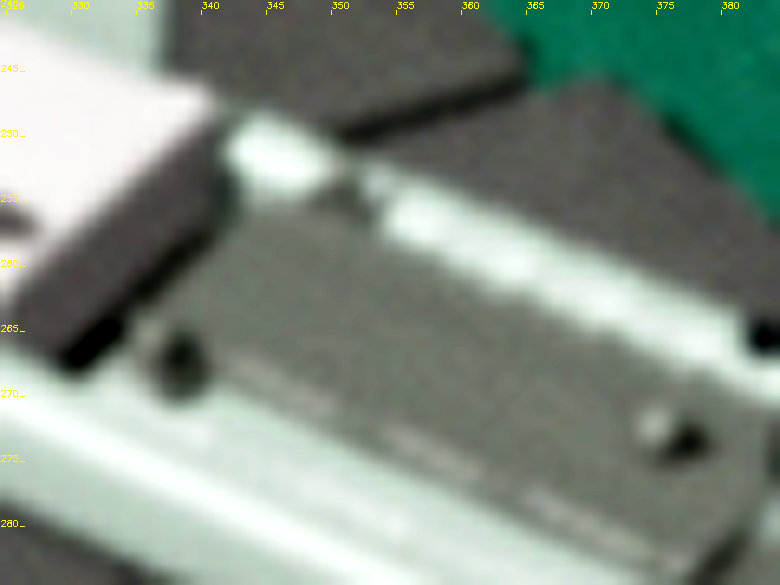

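```bash
cat >> h.py <<'E'
from scipy.spatial.transform import Rotation as Ro
def st():
    o=ctrl.get_obs();R=Ro.from_rotvec(o["tool_rot"]).as_matrix()
    print("t%.2f"%o["t"],"tcp",(o["tool_pos"]*100).round(2),"F",o["contact_force"].round(1),"open %.1fmm"%(o["opening"]*1000),"jawang %.2f"%np.degrees(np.arctan2(R[1,2],R[0,2])),"fing",R[:,1].round(3),"q",o["q"].round(2))
E
python3 -c "
from h import *;st()"
```

```text
t6.10 tcp [14.84 60.71 23.13] F [-0.8  0.2 -0. ] open 85.2mm jawang 76.26 fing [-0. -0. -1.] q [ 1.21  0.05  1.61  0.    1.48 -0.12]
```

play_rows(
  moves=[
    {"x": 2.62, "y": -2.17, "turn": -5.4},
    {"x": 2.62, "y": -2.17, "turn": -5.4},
    {"x": 2.62, "y": -2.17, "turn": -5.4},
    {"x": 2.62, "y": -2.17, "turn": -5.4},
    {"x": 2.62, "y": -2.17, "turn": -5.4},
    {"x": 2.62, "y": -2.17, "turn": -5.4},
    {"x": 2.62, "y": -2.17, "turn": -5.4},
    {"x": 2.62, "y": -2.17, "turn": -5.4},
  ],
)

```text
invalid input
```

play_rows(
  moves=[
    {"x": 2.62, "y": -2.17, "turn": -5.4},
    {"x": 2.62, "y": -2.17, "turn": -5.4},
    {"x": 2.62, "y": -2.17, "turn": -5.4},
    {"x": 2.62, "y": -2.17, "turn": -5.4},
    {"x": 2.62, "y": -2.17, "turn": -5.4},
    {"x": 2.62, "y": -2.17, "turn": -5.4},
    {"z": -4},
    {"z": -4},
  ],
)

```text
invalid input
```

Run:
```python
from h import *
for n in("side","top"):
    c=cam(n);cv2.imwrite(f"pics/{n}1.png",c["img"][:,:,::-1])
    im=c["img"]; x,y,w,h=(215,100,110,100) if n=="side" else (110,150,110,90)
    cv2.imwrite(f"pics/{n}1c.png",cv2.resize(im[y:y+h,x:x+w,::-1],None,fx=5,fy=5,interpolation=cv2.INTER_CUBIC))
st()
```

```text
t6.20 tcp [14.84 60.71 23.13] F [-0.1 -0.5  0.4] open 85.2mm jawang 76.26 fing [ 0. -0. -1.] q [ 1.21  0.05  1.61 -0.    1.48 -0.12]
```

play_rows(
  moves=[
    {"x": 2.62, "y": -2.17, "z": 0, "turn": -5.4, "jaw": 8.5},
  ],
  squeeze=40,
)

```text
t: 6.28
tool_pos: [0.1719, 0.5873, 0.2313]
tool_rot: [-1.554, 0.261, -0.258]
contact_force: [1.3, -0.9, 0.7]
opening: 0.0851
```

play_rows(
  moves=[
    {"x": 2.62, "y": -2.17, "z": 0, "turn": -5.4, "jaw": 8.5},
    {"x": 2.62, "y": -2.17, "z": 0, "turn": -5.4, "jaw": 8.5},
    {"x": 2.62, "y": -2.17, "z": 0, "turn": -5.4, "jaw": 8.5},
    {"x": 2.62, "y": -2.17, "z": 0, "turn": -5.4, "jaw": 8.5},
    {"x": 2.62, "y": -2.17, "z": 0, "turn": -5.4, "jaw": 8.5},
    {"x": 2.62, "y": -2.17, "z": 0, "turn": -5.4, "jaw": 8.5},
    {"x": 2.62, "y": -2.17, "z": 0, "turn": -5.4, "jaw": 8.5},
    {"x": 2.62, "y": -2.17, "z": 0, "turn": -5.4, "jaw": 8.5},
  ],
  squeeze=40,
)

```text
t: 6.95
tool_pos: [0.3853, 0.4106, 0.2316]
tool_rot: [-1.398, 0.85, -0.85]
contact_force: [0.1, 0.4, -0.0]
opening: 0.0852
```

play_rows(
  moves=[
    {"x": 2.62, "y": -2.17, "z": 0, "turn": -5.4, "jaw": 8.5},
    {"x": 2.62, "y": -2.17, "z": 0, "turn": -5.4, "jaw": 8.5},
    {"x": 2.62, "y": -2.17, "z": 0, "turn": -5.4, "jaw": 8.5},
    {"x": 2.62, "y": -2.17, "z": 0, "turn": -5.4, "jaw": 8.5},
    {"x": 2.62, "y": -2.17, "z": 0, "turn": -5.4, "jaw": 8.5},
    {"x": 0, "y": 0, "z": -4, "turn": 0, "jaw": 8.5},
    {"x": 0, "y": 0, "z": -4, "turn": 0, "jaw": 8.5},
    {"x": 0, "y": 0, "z": -4, "turn": 0, "jaw": 8.5},
  ],
  squeeze=40,
)

```text
t: 7.62
tool_pos: [0.5166, 0.3029, 0.1112]
tool_rot: [-1.211, 1.2, -1.202]
contact_force: [0.9, -0.6, -0.4]
opening: 0.0849
```

```bash
cat > look.py <<'E'
from h import *
import sys
tag=sys.argv[1]; a=[int(v) for v in sys.argv[2:]]
W={"side":a[:4],"top":a[4:8]}
import pickle
for n in("side","top"):
    c=cam(n);pickle.dump(c,open(f"pics/{n}{tag}.pkl","wb"))
    im=c["img"]; x,y,w,h=W[n]
    f=min(800//w,600//h)
    cv2.imwrite(f"pics/{n}{tag}.png",cv2.resize(im[y:y+h,x:x+w,::-1],None,fx=f,fy=f,interpolation=cv2.INTER_CUBIC));print(n,f)
st()
E
python3 look.py 1 215 110 110 90 110 150 110 90
```

```text
side 6
top 6
t7.72 tcp [51.   30.06 10.29] F [-1.5 -0.6 -1.1] open 85.4mm jawang 0.63 fing [-0.014 -0.006 -1.   ] q [ 0.41  0.1   1.79 -0.    1.27  0.4 ]
```

View pics/side1.png

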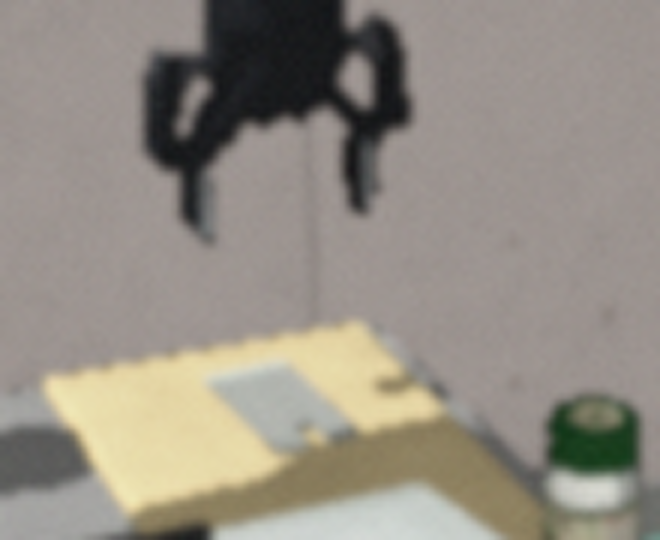

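View pics/top1.png

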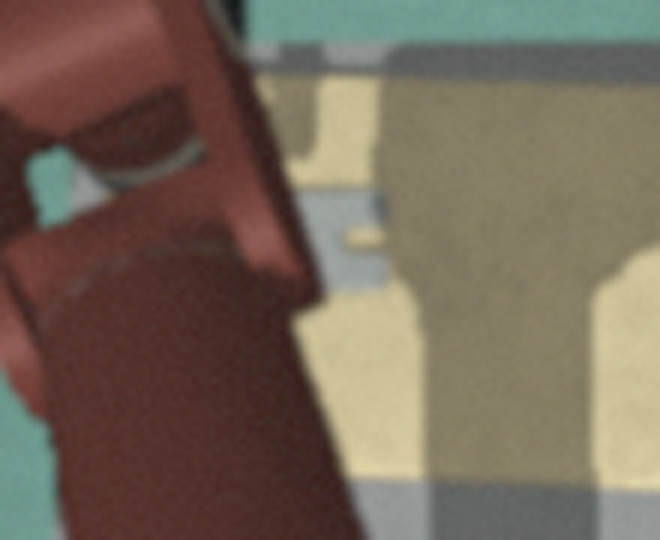

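play_rows(
  moves=[
    {"x": 0, "y": 0, "z": -2, "turn": 0, "jaw": 8.5},
    {"x": 0, "y": 0, "z": -2, "turn": 0, "jaw": 8.5},
    {"x": 0, "y": 0, "z": -2, "turn": 0, "jaw": 8.5},
    {"x": 0, "y": 0, "z": -2, "turn": 0, "jaw": 8.5},
    {"x": 0, "y": 0, "z": 0, "turn": 0, "jaw": 8.5},
  ],
  squeeze=40,
)

```text
t: 8.13
tool_pos: [0.5137, 0.3028, 0.0297]
tool_rot: [-1.219, 1.203, -1.2]
contact_force: [-1.0, -0.5, -1.4]
opening: 0.0849
```

```bash
python3 look.py 2 215 110 110 90 110 150 110 90
```

```text
side 6
top 6
t8.23 tcp [51.6  30.38  3.31] F [-0.4 -0.2  0.4] open 84.9mm jawang 0.68 fing [ 0.001  0.    -1.   ] q [ 0.41  0.19  1.81 -0.    1.13  0.4 ]
```

View pics/side2.png

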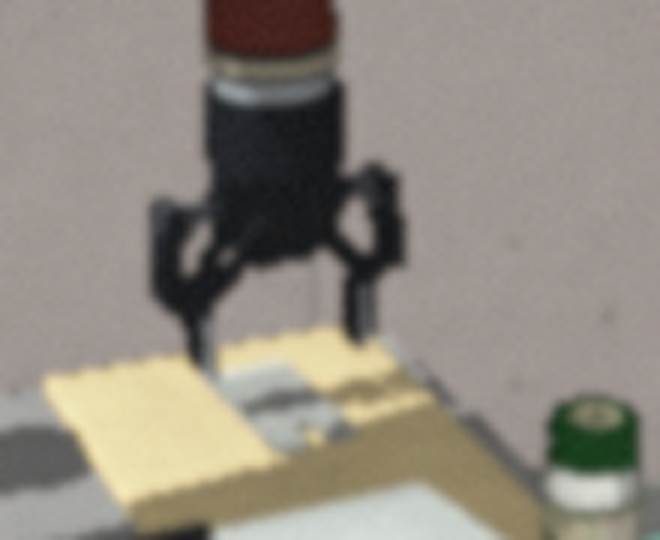

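View pics/top2.png

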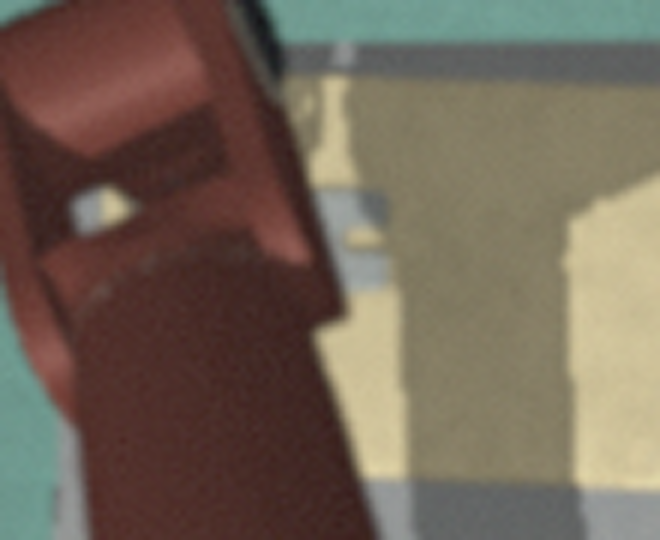

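Run:
```python
from h import *
import pickle
c=pickle.load(open("pics/side2.pkl","rb"))
t=np.array([.516,.3038,.0331]); a=np.radians(.68);j=np.array([np.cos(a),np.sin(a),0])
for dz in(0,.013):
  for s in(-1,1): 
    for v in (-.011,.011): print(dz,s,v,proj(c,t+s*j*.045+[0,v,dz]).round(1))
```

```text
0 -1 -0.011 [[250.5 175.6]]
0 -1 0.011 [[248.1 173. ]]
0 1 -0.011 [[274.9 170.3]]
0 1 0.011 [[272.3 167.8]]
0.013 -1 -0.011 [[250.3 172. ]]
0.013 -1 0.011 [[247.9 169.5]]
0.013 1 -0.011 [[274.9 166.8]]
0.013 1 0.011 [[272.2 164.4]]
```

play_rows(
  moves=[
    {"x": 0, "y": 0, "z": 0, "turn": 0, "jaw": 6.2},
    {"x": 0, "y": 0, "z": -1, "turn": 0, "jaw": 6.2},
    {"x": 0, "y": 0, "z": -0.8, "turn": 0, "jaw": 6.2},
    {"x": 0, "y": 0, "z": -0.3, "turn": 0, "jaw": 6.2},
    {"x": 0, "y": 0, "z": 0, "turn": 0, "jaw": 6.2},
  ],
  squeeze=40,
)

```text
t: 8.65
tool_pos: [0.5142, 0.3028, 0.0089]
tool_rot: [-1.217, 1.202, -1.2]
contact_force: [-1.2, 0.6, 0.3]
opening: 0.0618
```

play_rows(
  moves=[
    {"x": 0, "y": 0, "z": -0.2, "turn": 0, "jaw": 6.2},
    {"x": 0, "y": 0, "z": 0, "turn": 0, "jaw": 6.2},
  ],
  squeeze=40,
)

```text
t: 8.82
tool_pos: [0.515, 0.3032, 0.0079]
tool_rot: [-1.215, 1.201, -1.201]
contact_force: [0.8, 0.7, -0.1]
opening: 0.062
```

play_rows(
  moves=[
    {"x": 0, "y": 0, "z": -0.2, "turn": 0, "jaw": 6.2},
    {"x": 0, "y": 0, "z": 0, "turn": 0, "jaw": 6.2},
  ],
  squeeze=40,
)

```text
t: 8.98
tool_pos: [0.5157, 0.3035, 0.0066]
tool_rot: [-1.214, 1.2, -1.201]
contact_force: [0.3, 0.3, -0.3]
opening: 0.0617
```

play_rows(
  moves=[
    {"x": 0, "y": 0, "z": 0.15, "turn": 0, "jaw": 5.6},
    {"x": 0, "y": 0, "z": 0, "turn": 0, "jaw": 4.6},
    {"x": 0, "y": 0, "z": 0, "turn": 0, "jaw": 4.6},
    {"x": 0, "y": 0, "z": 0, "turn": 0, "jaw": 4.6},
  ],
  squeeze=40,
)

```text
t: 9.32
tool_pos: [0.5162, 0.3038, 0.0094]
tool_rot: [-1.213, 1.2, -1.201]
contact_force: [-1.0, 0.5, 6.5]
opening: 0.0483
```

```bash
python3 look.py 3 215 110 110 90 110 150 110 90
```

```text
side 6
top 6
t9.42 tcp [51.63 30.38  0.94] F [-0.5 -1.3  7.2] open 48.2mm jawang 0.66 fing [ 0.002  0.001 -1.   ] q [0.41 0.23 1.82 0.   1.09 0.4 ]
```

View pics/side3.png

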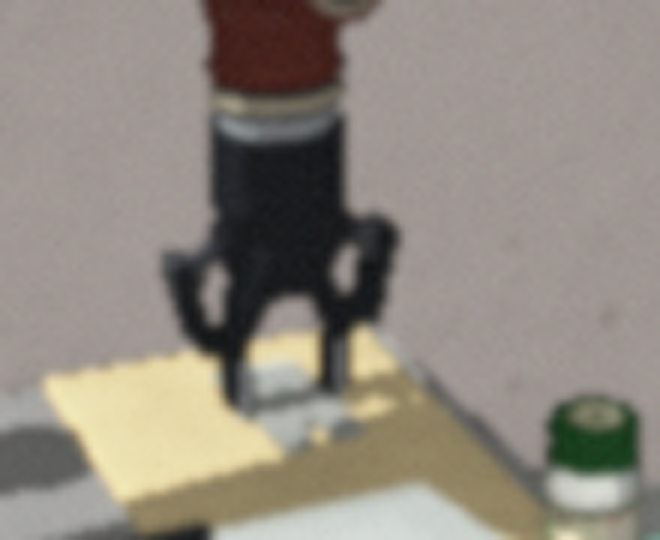

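play_rows(
  moves=[
    {"x": 0, "y": 0, "z": 0, "turn": 0, "jaw": 4.6},
    {"x": 0, "y": 0, "z": 0.5, "turn": 0, "jaw": 4.6},
    {"x": 0, "y": 0, "z": 1.5, "turn": 0, "jaw": 4.6},
    {"x": 0, "y": 0, "z": 2, "turn": 0, "jaw": 4.6},
    {"x": 0, "y": 0, "z": 3, "turn": 0, "jaw": 4.6},
    {"x": 0, "y": 0, "z": 3, "turn": 0, "jaw": 4.6},
  ],
  squeeze=60,
)

```text
t: 9.92
tool_pos: [0.5136, 0.3025, 0.1067]
tool_rot: [-1.219, 1.203, -1.2]
contact_force: [1.5, 1.2, -2.4]
opening: 0.0476
```

```bash
python3 look.py 4 215 70 110 90 110 150 110 90
```

```text
side 6
top 6
t10.02 tcp [51.86 30.47 11.38] F [ 1.2  0.1 -0.5] open 47.6mm jawang 0.66 fing [ 0.01   0.004 -1.   ] q [ 0.41  0.09  1.78 -0.    1.26  0.4 ]
```

View pics/side4.png

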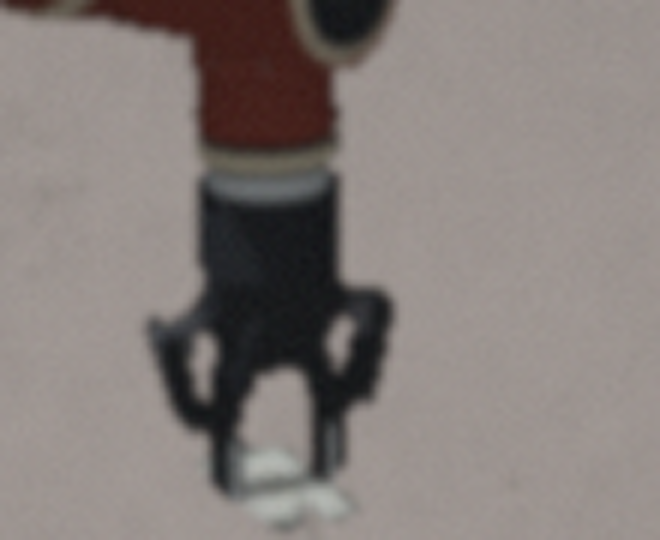

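View pics/top4.png

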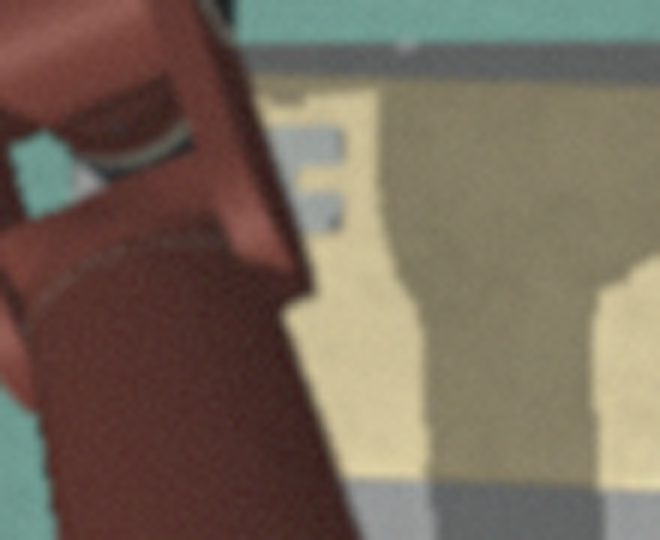

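play_rows(
  moves=[
    {"x": 0, "y": 0, "z": 3.5, "turn": 0, "jaw": 4.6},
    {"x": 0, "y": -1.6, "z": 3.5, "turn": 1, "jaw": 4.6},
    {"x": 0, "y": -3, "z": 3, "turn": 1.5, "jaw": 4.6},
    {"x": 0, "y": -3.6, "z": 0, "turn": 1.5, "jaw": 4.6},
    {"x": 0, "y": -3.6, "z": 0, "turn": 1.5, "jaw": 4.6},
    {"x": 0, "y": -3.6, "z": 0, "turn": 1.5, "jaw": 4.6},
    {"x": 0, "y": -3.6, "z": 0, "turn": 1.5, "jaw": 4.6},
    {"x": 0, "y": -3.6, "z": 0, "turn": 1.5, "jaw": 4.6},
  ],
  squeeze=60,
)

```text
t: 10.68
tool_pos: [0.514, 0.0763, 0.2055]
tool_rot: [-1.294, 1.071, -1.069]
contact_force: [0.3, -0.9, -1.9]
opening: 0.0478
```

play_rows(
  moves=[
    {"x": 0, "y": -3.6, "z": 0, "turn": 1.5, "jaw": 4.6},
    {"x": 0, "y": -3.6, "z": 0, "turn": 1.5, "jaw": 4.6},
    {"x": 0, "y": -3.6, "z": 0, "turn": 1.5, "jaw": 4.6},
    {"x": 0, "y": -3.6, "z": 0, "turn": 1.5, "jaw": 4.6},
    {"x": 0, "y": -3.6, "z": 0, "turn": 1.5, "jaw": 4.6},
    {"x": 0, "y": -3.6, "z": 0, "turn": 1.5, "jaw": 4.6},
    {"x": 0, "y": -3.6, "z": 0, "turn": 1.5, "jaw": 4.6},
    {"x": 0, "y": -3.6, "z": 0, "turn": 1.5, "jaw": 4.6},
  ],
  squeeze=60,
)

```text
t: 11.35
tool_pos: [0.5141, -0.2115, 0.2054]
tool_rot: [-1.371, 0.914, -0.91]
contact_force: [0.5, 0.1, -1.5]
opening: 0.0474
```

play_rows(
  moves=[
    {"x": 0, "y": -2.6, "z": 0, "turn": 1.5, "jaw": 4.6},
    {"x": 0, "y": -1.8, "z": 0, "turn": 0.8, "jaw": 4.6},
    {"x": 0, "y": 0, "z": 0, "turn": 0, "jaw": 4.6},
    {"x": 0, "y": 0, "z": 0, "turn": 0, "jaw": 4.6},
  ],
  squeeze=60,
)

```text
t: 11.68
tool_pos: [0.5143, -0.2545, 0.2054]
tool_rot: [-1.383, 0.887, -0.882]
contact_force: [-0.3, 0.8, -2.6]
opening: 0.0477
```

```bash
python3 look.py 5 290 170 150 120 300 120 120 100
```

```text
side 5
top 6
t11.78 tcp [ 51.48 -25.32  20.6 ] F [-0.6  0.8 -1.8] open 47.7mm jawang 24.97 fing [-0.002  0.001 -1.   ] q [-0.59 -0.05  1.76  0.    1.44 -1.02]
```

View pics/side5.png

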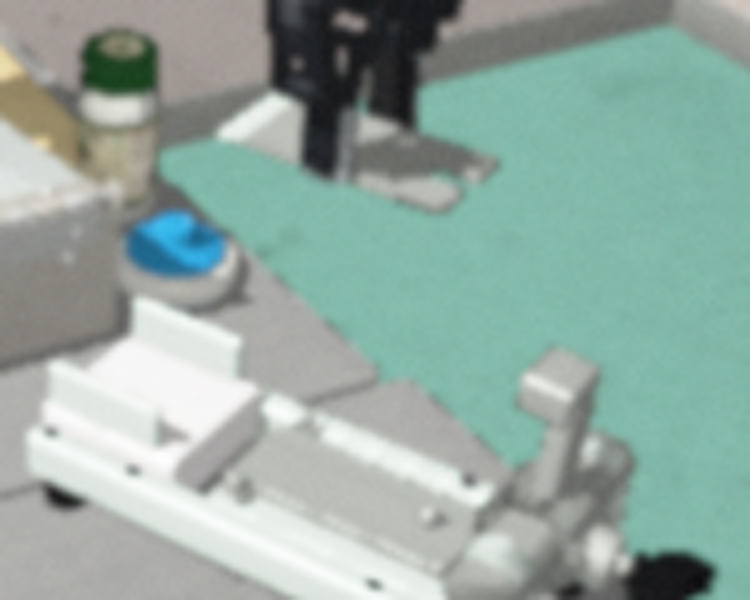

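View pics/top5.png

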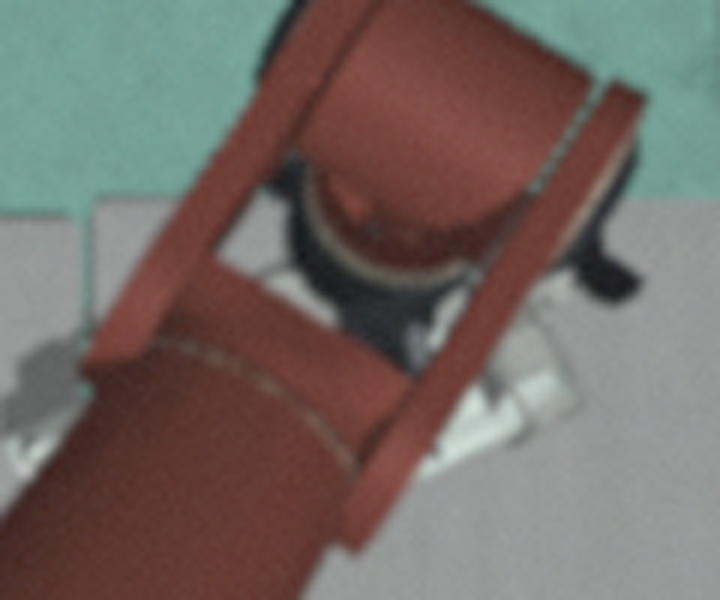

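play_rows(
  moves=[
    {"x": 0.03, "y": -1.5, "z": -2, "turn": 1, "jaw": 4.6},
    {"x": 0, "y": 0, "z": -3, "turn": 0, "jaw": 4.6},
    {"x": 0, "y": 0, "z": -3, "turn": 0, "jaw": 4.6},
    {"x": 0, "y": 0, "z": -3, "turn": 0, "jaw": 4.6},
    {"x": 0, "y": 0, "z": -2, "turn": 0, "jaw": 4.6},
    {"x": 0, "y": 0, "z": 0, "turn": 0, "jaw": 4.6},
    {"x": 0, "y": 0, "z": 0, "turn": 0, "jaw": 4.6},
  ],
  squeeze=60,
)

```text
t: 12.37
tool_pos: [0.5147, -0.2674, 0.0759]
tool_rot: [-1.39, 0.871, -0.865]
contact_force: [0.4, 0.6, -1.8]
opening: 0.0476
```

```bash
python3 look.py 6 310 220 110 80 300 120 120 100
```

```text
side 7
top 6
t12.47 tcp [ 51.68 -26.93   7.93] F [-0.   0.9 -2.2] open 47.6mm jawang 26.01 fing [ 0.003 -0.002 -1.   ] q [-0.61  0.09  1.84  0.    1.21 -1.06]
```

View pics/side6.png

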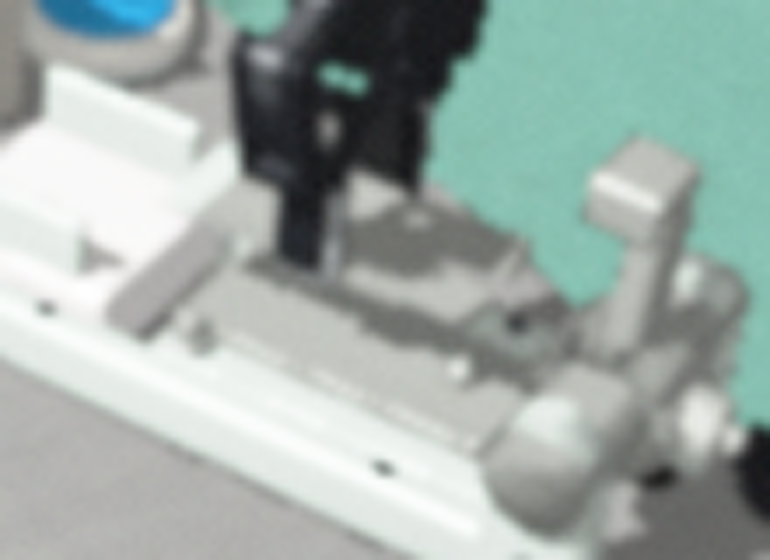

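```bash
cat > o2.py <<'E'
from ov import *
import sys
tag=sys.argv[1];X,Y,A,ztop,sx,sy,sa=[float(v) for v in sys.argv[2:9]]; x,y,w,h=[int(v) for v in sys.argv[9:13]]
c=pickle.load(open(f"pics/side{tag}.pkl","rb"))
f=min(800//w,600//h)
crop(c,c["img"],x,y,w,h,f,"ov"+tag,shlines([sx,sy,sa])[:4]+bllines([X,Y,A],ztop),[])
E
python3 o2.py 6 .5168 -.2693 .454 .0835 .502 -.2411 .4538 320 230 80 60
```

```text
(no output)
```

View pics/ov6.png

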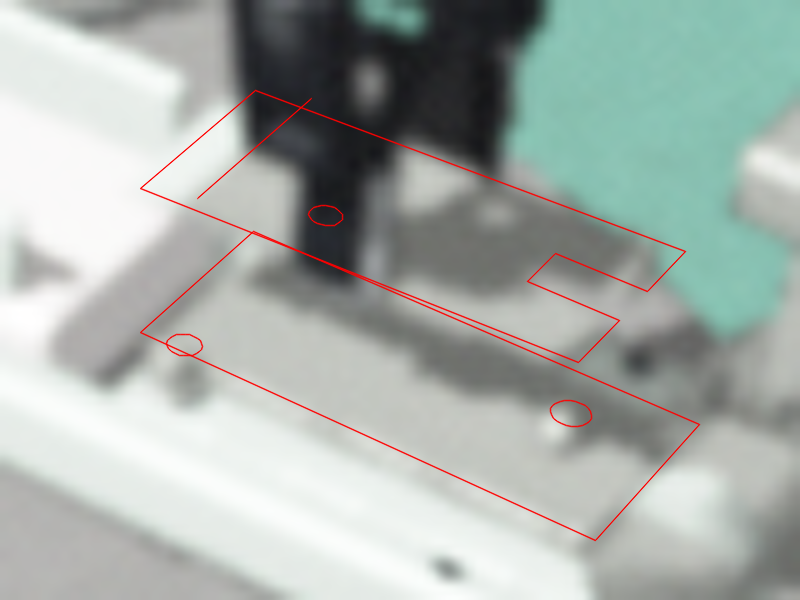

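```bash
cat > zz.py <<'E'
from ov import *
import sys
tag=sys.argv[1]; x,y,w,h=[int(v) for v in sys.argv[2:6]]; L=[]
c=pickle.load(open(f"pics/{tag}.pkl","rb"))
im=c["img"].copy(); g=im[y:y+h,x:x+w].astype(float); lo,hi=float(sys.argv[6]),float(sys.argv[7])
im2=np.clip((im.astype(float)-lo)/(hi-lo)*255,0,255).astype(np.uint8)
f=min(800//w,600//h)
b=cv2.resize(im2[y:y+h,x:x+w,::-1],None,fx=f,fy=f,interpolation=cv2.INTER_CUBIC)
for k in range(0,w,5): cv2.putText(b,str(x+k),(int((k+.5)*f)-8,8),0,.3,(0,0,255),1); cv2.line(b,(int((k+.5)*f),10),(int((k+.5)*f),14),(0,0,255),1)
for k in range(0,h,5): cv2.putText(b,str(y+k),(0,int((k+.5)*f)),0,.3,(0,0,255),1); cv2.line(b,(20,int((k+.5)*f)),(24,int((k+.5)*f)),(0,0,255),1)
cv2.imwrite(f"pics/z_{tag}.png",b)
E
python3 zz.py side6 335 235 55 45 90 230
```

```text
(no output)
```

View pics/z_side6.png

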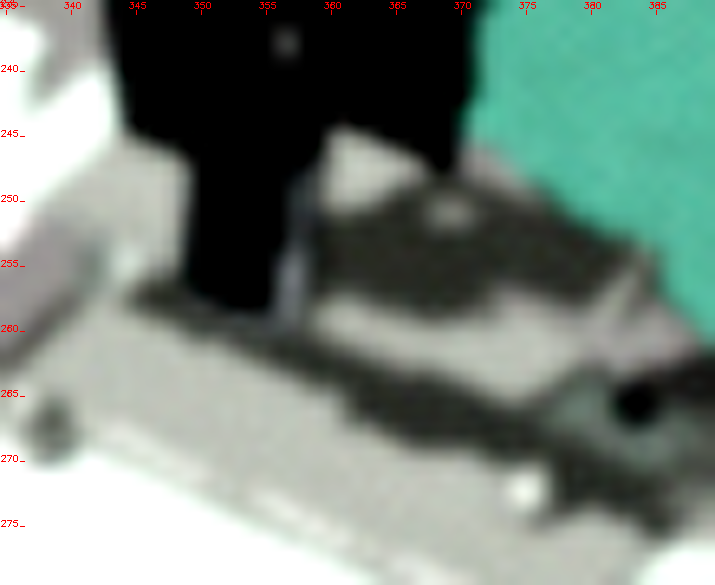

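play_rows(
  moves=[
    {"x": 0.03, "y": -0.3, "z": -1, "turn": 0, "jaw": 4.6},
    {"x": 0, "y": 0, "z": -1, "turn": 0, "jaw": 4.6},
    {"x": 0, "y": 0, "z": 0, "turn": 0, "jaw": 4.6},
    {"x": 0, "y": 0, "z": 0, "turn": 0, "jaw": 4.6},
  ],
  squeeze=60,
)

```text
t: 12.8
tool_pos: [0.5152, -0.2718, 0.0564]
tool_rot: [-1.39, 0.871, -0.868]
contact_force: [0.8, -0.2, -1.6]
opening: 0.0476
```

```bash
python3 look.py 7 310 220 110 80 300 120 120 100;python3 zz.py side7 335 235 55 45 90 230; python3 zz.py top7 330 150 60 60 20 200
```

```text
side 7
top 6
t12.90 tcp [ 51.59 -27.22   5.73] F [ 0.8  0.1 -2.6] open 47.7mm jawang 25.95 fing [ 0.  0. -1.] q [-0.61  0.13  1.84  0.    1.17 -1.07]
```

View pics/z_side7.png

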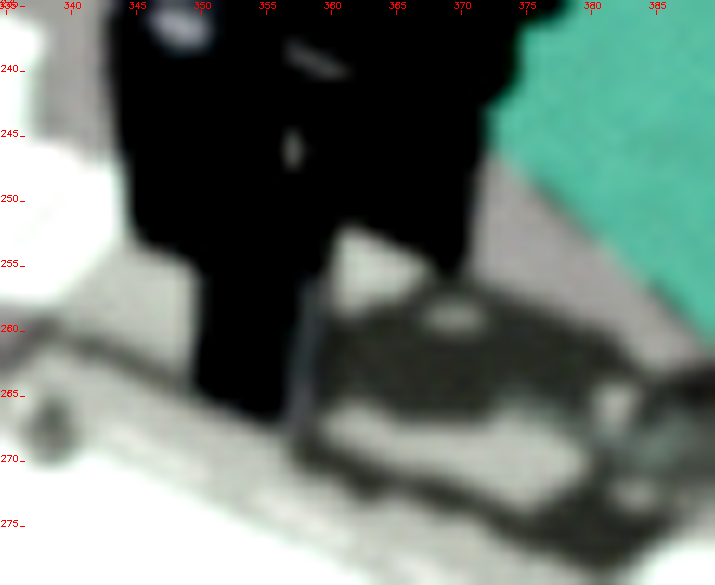

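View pics/z_top7.png

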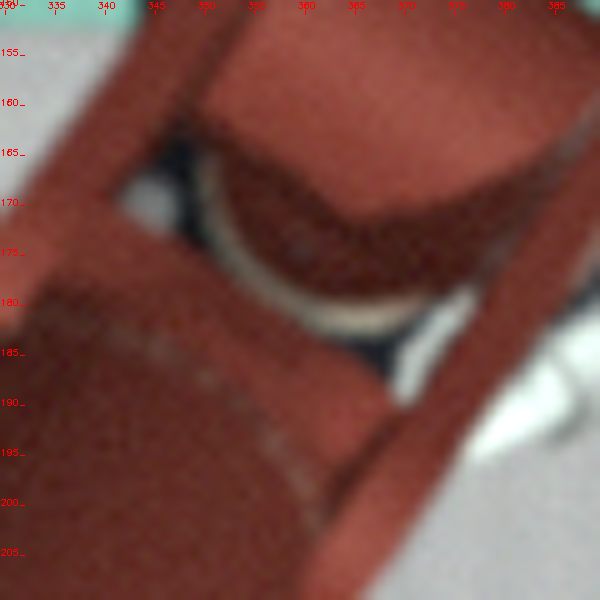

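```bash
python3 o2.py 7 .5159 -.2722 .453 .0649 .502 -.2411 .4538 330 235 66 50
python3 - <<'E'
from ov import *
c=pickle.load(open("pics/side7.pkl","rb"))
p=[.502,-.2411,.4538]
for q in [[0,-.0765,.049],[0,-.0765,.065],[0,-.0665,.049],[.01,-.0765,.049]]: print(q,proj(c,W(p,[q])).round(2))
b=[.5159,-.2722,.453]
for q in [[-.025,-.055,.0649],[-.0065,-.055,.0649],[.0065,-.055,.0649],[.025,-.055,.0649],[.0065,-.033,.0649],[-.0065,-.033,.0649]]: print(q,proj(c,W(b,[q])).round(2))
E
```

```text
[0, -0.0765, 0.049] [[376.6  270.84]]
[0, -0.0765, 0.065] [[377.38 265.17]]
[0, -0.0665, 0.049] [[372.56 269.07]]
[0.01, -0.0765, 0.049] [[378.72 268.61]]
[-0.025, -0.055, 0.0649] [[376.9  273.46]]
[-0.0065, -0.055, 0.0649] [[380.93 269.18]]
[0.0065, -0.055, 0.0649] [[383.69 266.24]]
[0.025, -0.055, 0.0649] [[387.54 262.16]]
[0.0065, -0.033, 0.0649] [[374.66 262.37]]
[-0.0065, -0.033, 0.0649] [[371.85 265.24]]
```

View pics/ov7.png

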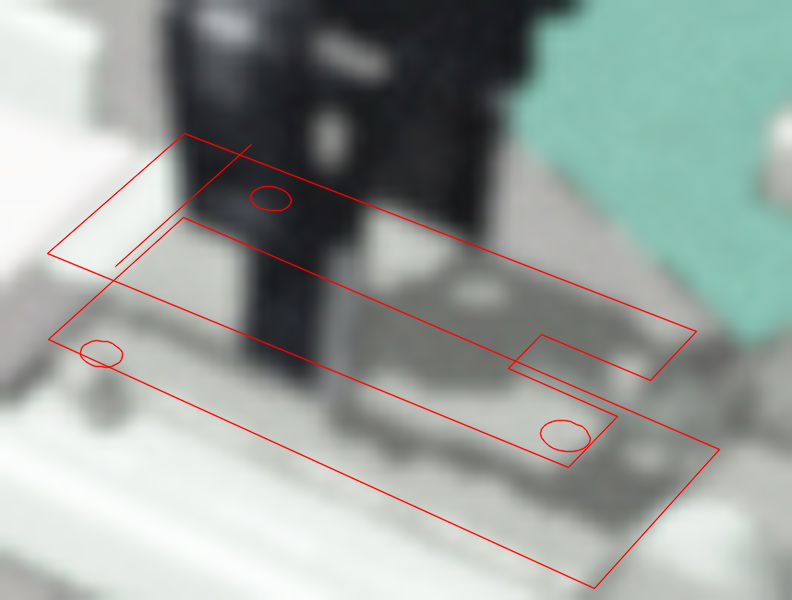

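play_rows(
  moves=[
    {"x": 0, "y": 0, "z": -0.6, "turn": 0, "jaw": 4.6},
    {"x": 0, "y": 0, "z": -0.4, "turn": 0, "jaw": 4.6},
    {"x": 0, "y": 0, "z": 0, "turn": 0, "jaw": 4.6},
  ],
  squeeze=60,
)

```text
t: 13.15
tool_pos: [0.5151, -0.2717, 0.046]
tool_rot: [-1.39, 0.871, -0.868]
contact_force: [0.2, -0.1, -3.0]
opening: 0.0474
```

play_rows(
  moves=[
    {"x": 0, "y": 0, "z": -0.2, "turn": 0, "jaw": 4.6},
    {"x": 0, "y": 0, "z": -0.2, "turn": 0, "jaw": 4.6},
    {"x": 0, "y": 0, "z": 0, "turn": 0, "jaw": 4.6},
  ],
  squeeze=60,
)

```text
t: 13.4
tool_pos: [0.5156, -0.272, 0.0428]
tool_rot: [-1.39, 0.87, -0.869]
contact_force: [-0.5, -0.1, -1.8]
opening: 0.0477
```

```bash
python3 look.py 8 310 220 110 80 300 120 120 100;python3 zz.py side8 335 240 55 45 60 230;  python3 o2.py 8 .5156 -.2722 .453 .0504 .502 -.2411 .4538 330 240 66 50
```

```text
side 7
top 6
t13.50 tcp [ 51.58 -27.21   4.32] F [-0.2  0.2 -2.1] open 47.6mm jawang 25.96 fing [-0.  0. -1.] q [-0.61  0.14  1.85 -0.    1.15 -1.07]
```

View pics/z_side8.png

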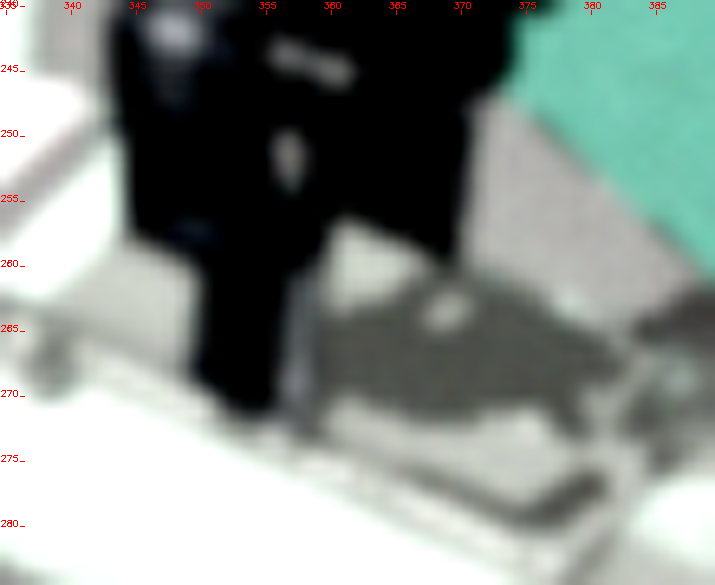

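View pics/ov8.png

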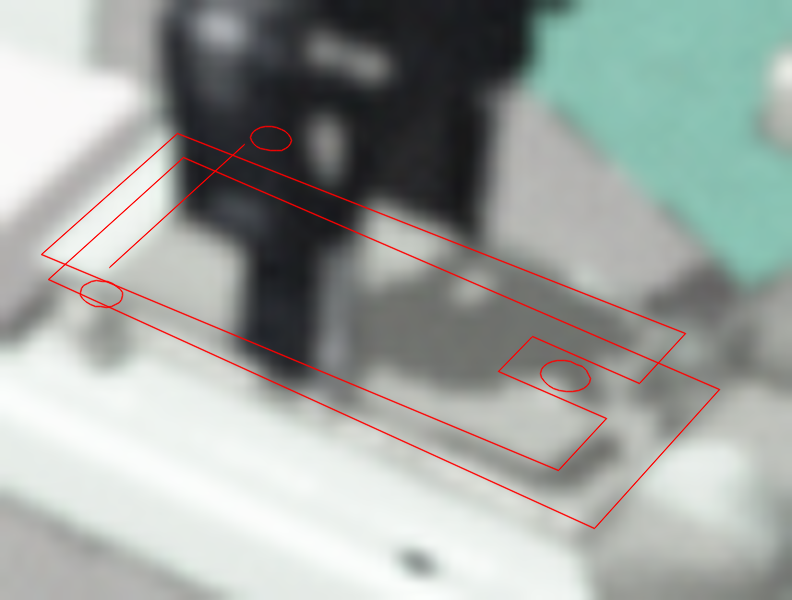

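play_rows(
  moves=[
    {"x": 0, "y": 0, "z": -0.2, "turn": 0, "jaw": 4.6},
    {"x": 0, "y": 0, "z": -0.2, "turn": 0, "jaw": 4.6},
    {"x": 0, "y": 0, "z": -0.1, "turn": 0, "jaw": 4.6},
    {"x": 0, "y": 0, "z": 0, "turn": 0, "jaw": 4.6},
  ],
  squeeze=60,
)

```text
t: 13.83
tool_pos: [0.5156, -0.272, 0.0379]
tool_rot: [-1.39, 0.87, -0.869]
contact_force: [0.7, -0.3, -2.9]
opening: 0.0472
```

play_rows(
  moves=[
    {"x": 0, "y": 0, "z": -0.15, "turn": 0, "jaw": 4.6},
    {"x": 0, "y": 0, "z": 0, "turn": 0, "jaw": 4.6},
  ],
  squeeze=60,
)

```text
t: 14.0
tool_pos: [0.5158, -0.2722, 0.0376]
tool_rot: [-1.39, 0.87, -0.869]
contact_force: [-2.7, 1.3, 3.3]
opening: 0.0476
```

play_rows(
  moves=[
    {"x": 0.04, "y": -0.09, "z": 0.1, "turn": 0, "jaw": 4.6},
    {"x": 0.04, "y": -0.09, "z": 0, "turn": 0, "jaw": 4.6},
    {"x": 0.04, "y": -0.09, "z": 0, "turn": 0, "jaw": 4.6},
    {"x": 0, "y": 0, "z": 0, "turn": 0, "jaw": 4.6},
  ],
  squeeze=60,
)

```text
t: 14.33
tool_pos: [0.5171, -0.2751, 0.0376]
tool_rot: [-1.39, 0.869, -0.87]
contact_force: [0.2, -0.5, -1.3]
opening: 0.0477
```

play_rows(
  moves=[
    {"x": 0.04, "y": -0.09, "z": 0, "turn": 0, "jaw": 4.6},
    {"x": 0, "y": 0, "z": 0, "turn": 0, "jaw": 4.6},
  ],
  squeeze=60,
)

```text
t: 14.5
tool_pos: [0.5175, -0.2759, 0.0376]
tool_rot: [-1.39, 0.869, -0.869]
contact_force: [-0.7, 0.6, -1.0]
opening: 0.0478
```

play_rows(
  moves=[
    {"x": 0.04, "y": -0.09, "z": 0, "turn": 0, "jaw": 4.6},
    {"x": 0, "y": 0, "z": 0, "turn": 0, "jaw": 4.6},
  ],
  squeeze=60,
)

```text
t: 14.67
tool_pos: [0.5178, -0.2766, 0.0377]
tool_rot: [-1.39, 0.87, -0.869]
contact_force: [-0.4, 0.4, 0.4]
opening: 0.0475
```

play_rows(
  moves=[
    {"x": 0.04, "y": -0.09, "z": 0, "turn": 0, "jaw": 4.6},
    {"x": 0, "y": 0, "z": 0, "turn": 0, "jaw": 4.6},
  ],
  squeeze=60,
)

```text
t: 14.83
tool_pos: [0.5179, -0.2768, 0.0376]
tool_rot: [-1.389, 0.871, -0.867]
contact_force: [-2.0, 3.9, 2.3]
opening: 0.0479
```

play_rows(
  moves=[
    {"x": -0.12, "y": 0.25, "z": 0, "turn": 0, "jaw": 4.6},
    {"x": 0, "y": 0, "z": 0, "turn": 0, "jaw": 4.6},
    {"x": 0, "y": 0, "z": 0, "turn": 0, "jaw": 4.6},
  ],
  squeeze=60,
)

```text
t: 15.08
tool_pos: [0.5171, -0.2753, 0.0377]
tool_rot: [-1.391, 0.869, -0.87]
contact_force: [0.5, -1.1, -2.1]
opening: 0.0476
```

play_rows(
  moves=[
    {"x": 0, "y": 0, "z": 0, "turn": 0, "jaw": 5.4},
    {"x": 0, "y": 0, "z": 0, "turn": 0, "jaw": 6.4},
    {"x": 0, "y": 0, "z": 0, "turn": 0, "jaw": 6.8},
    {"x": 0, "y": 0, "z": 0.5, "turn": 0, "jaw": 6.8},
    {"x": 0, "y": 0, "z": 2, "turn": 0, "jaw": 6.8},
    {"x": 0, "y": 0, "z": 4, "turn": 0, "jaw": 6.8},
    {"x": 0, "y": 0, "z": 4, "turn": 0, "jaw": 6.8},
    {"x": 0, "y": 0, "z": 4, "turn": 0, "jaw": 6.8},
  ],
  squeeze=60,
)

```text
t: 15.75
tool_pos: [0.5167, -0.2749, 0.1845]
tool_rot: [-1.39, 0.87, -0.869]
contact_force: [0.6, -0.2, 0.2]
opening: 0.068
```

```bash
python3 look.py 9 310 200 140 105 300 120 120 100;python3 zz.py side9 325 225 80 60 60 230
```

```text
side 5
top 6
t15.85 tcp [ 52.12 -27.8   19.32] F [ 1.3 -1.1  0.6] open 68.4mm jawang 25.97 fing [ 0.014 -0.01  -1.   ] q [-0.62 -0.01  1.74 -0.    1.39 -1.07]
```

View pics/side9.png

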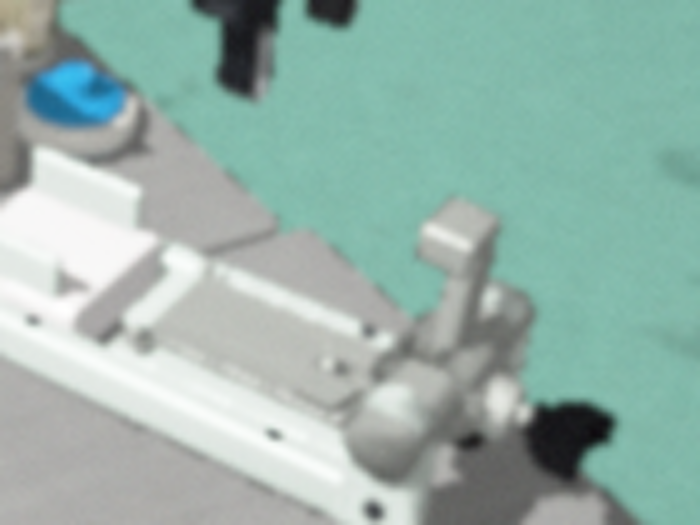

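View pics/z_side9.png

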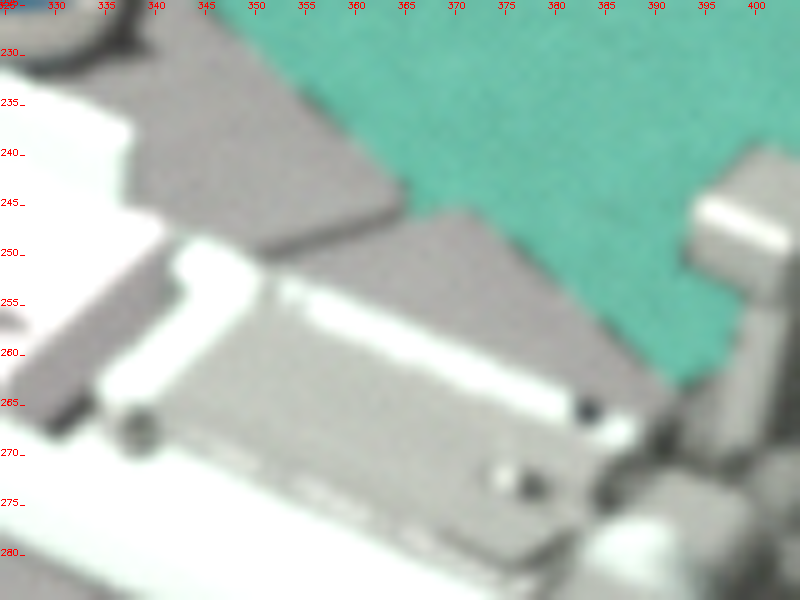

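View pics/top9.png

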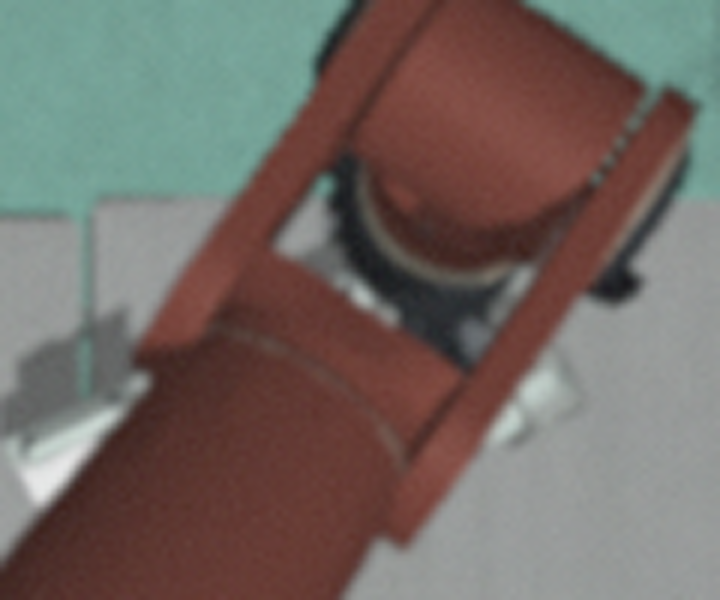

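play_rows(
  moves=[
    {"x": 1.36, "y": -2.78, "z": 0, "turn": 0, "jaw": 3},
    {"x": 1.36, "y": -2.78, "z": 0, "turn": 0, "jaw": 0},
    {"x": 1.36, "y": -2.78, "z": 0, "turn": 0, "jaw": 0},
    {"x": 1.36, "y": -2.78, "z": 0, "turn": 0, "jaw": 0},
    {"x": 1.36, "y": -2.78, "z": 0, "turn": 0, "jaw": 0},
    {"x": 0, "y": 0, "z": 0, "turn": 0, "jaw": 0},
    {"x": 0, "y": 0, "z": 0, "turn": 0, "jaw": 0},
  ],
  squeeze=40,
)

```text
t: 16.43
tool_pos: [0.585, -0.4152, 0.1818]
tool_rot: [-1.389, 0.871, -0.869]
contact_force: [-0.6, 0.6, -0.9]
opening: 0.0001
```

```bash
python3 look.py 10 340 160 110 140 340 120 100 80;python3 - <<'E'
from h import *
import pickle
c=pickle.load(open("pics/side10.pkl","rb"))
R=np.array([.557,-.356]);u=np.array([-.4384,.8988]);l=np.array([.8988,.4384])
def P(s,x,z): return np.r_[R+u*s+l*x,z]
for th in (1.4,1.57,1.7,1.9):
    f=lambda r,n,x:proj(c,P(r*np.cos(th)-n*np.sin(th),x,.066+r*np.sin(th)+n*np.cos(th)))[0].round(1)
    print(th,"end back",f(.08,.006,-.012),f(.08,.006,.012),"foot end front",f(.08,-.026,-.012),f(.08,-.026,.012),"wing",proj(c,P(.057*np.cos(th+1.5708),0,.066+.057*np.sin(th+1.5708)))[0].round(1))
E
```

```text
side 4
top 7
t16.53 tcp [ 58.48 -41.35  18.24] F [-0.3  0.4 -1. ] open -0.1mm jawang 25.97 fing [-0.001  0.001 -1.   ] q [-0.72  0.29  1.42  0.    1.42 -1.17]
1.4 end back [398.  245.2] [403.1 239.9] foot end front [383.5 241.8] [388.7 236.7] wing [425.1 281.7]
1.57 end back [404.3 247.6] [409.3 242.2] foot end front [389.6 241.9] [394.8 236.7] wing [424.7 285.4]
1.7 end back [409.1 250.1] [414.  244.6] foot end front [394.6 242.7] [399.7 237.4] wing [423.9 288.1]
1.9 end back [416.  254.9] [420.9 249.2] foot end front [402.4 245.1] [407.5 239.7] wing [421.9 291.6]
```

View pics/side10.png

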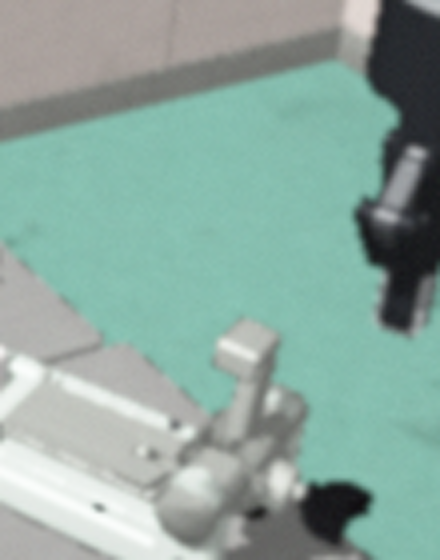

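View pics/top10.png

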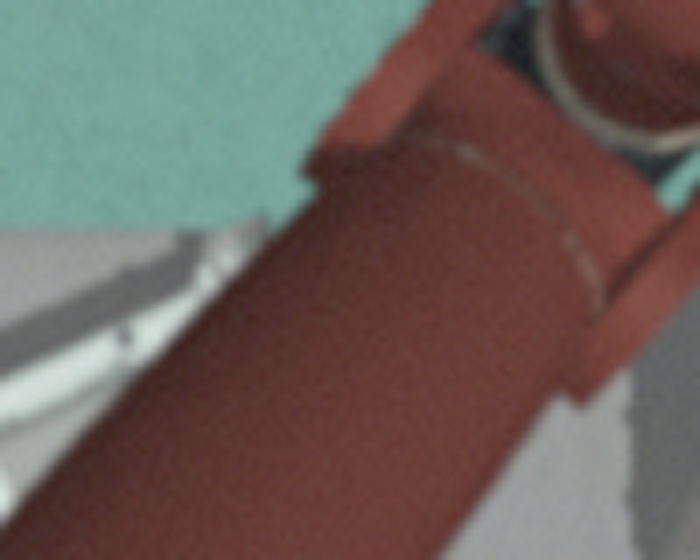

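play_rows(
  moves=[
    {"x": 0, "y": 0, "z": -2.8, "turn": 0, "jaw": 0},
    {"x": 0, "y": 0, "z": -2.8, "turn": 0, "jaw": 0},
    {"x": -0.53, "y": 1.08, "z": 0, "turn": 0, "jaw": 0},
    {"x": -0.53, "y": 1.08, "z": 0, "turn": 0, "jaw": 0},
    {"x": -0.53, "y": 1.08, "z": 0, "turn": 0, "jaw": 0},
    {"x": -0.26, "y": 0.54, "z": 0, "turn": 0, "jaw": 0},
    {"x": 0, "y": 0, "z": 0, "turn": 0, "jaw": 0},
  ],
  squeeze=40,
)

```text
t: 17.12
tool_pos: [0.5662, -0.3744, 0.1273]
tool_rot: [-1.391, 0.868, -0.868]
contact_force: [-0.1, -0.2, 0.7]
opening: -0.0001
```

```bash
python3 look.py 11 350 190 100 110 340 120 100 80
```

```text
side 5
top 7
t17.22 tcp [ 56.67 -37.59  12.75] F [ 0.5 -0.3  0.8] open -0.0mm jawang 26.00 fing [ 0.001 -0.001 -1.   ] q [-0.7   0.26  1.56 -0.    1.32 -1.15]
```

View pics/side11.png

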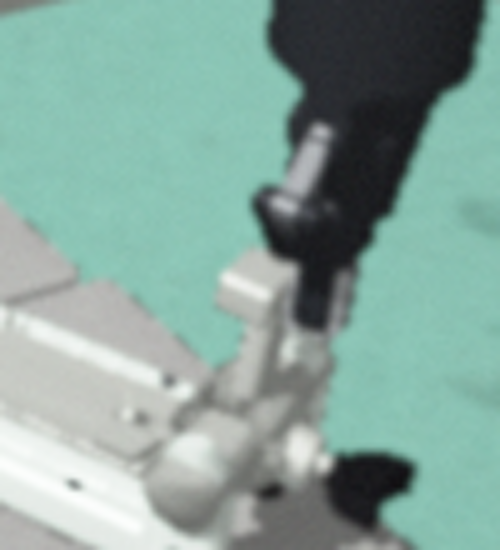

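play_rows(
  moves=[
    {"x": -0.22, "y": 0.45, "z": -0.1, "turn": 0, "jaw": 0},
    {"x": -0.34, "y": 0.71, "z": -0.03, "turn": 0, "jaw": 0},
    {"x": -0.34, "y": 0.71, "z": -0.03, "turn": 0, "jaw": 0},
    {"x": -0.33, "y": 0.68, "z": -0.22, "turn": 0, "jaw": 0},
    {"x": -0.33, "y": 0.68, "z": -0.22, "turn": 0, "jaw": 0},
    {"x": -0.29, "y": 0.6, "z": -0.42, "turn": 0, "jaw": 0},
    {"x": -0.29, "y": 0.6, "z": -0.42, "turn": 0, "jaw": 0},
    {"x": 0, "y": 0, "z": 0, "turn": 0, "jaw": 0},
  ],
  squeeze=40,
)

```text
t: 17.88
tool_pos: [0.5439, -0.3298, 0.1105]
tool_rot: [-1.389, 0.871, -0.866]
contact_force: [-0.9, -0.3, -0.1]
opening: -0.0002
```

```bash
python3 look.py 12 340 190 100 110 340 120 100 80
```

```text
side 5
top 7
t17.98 tcp [ 54.44 -33.09  11.11] F [0.3 0.3 1. ] open -0.2mm jawang 25.99 fing [-0.002  0.002 -1.   ] q [-0.66  0.18  1.68  0.    1.28 -1.12]
```

View pics/side12.png

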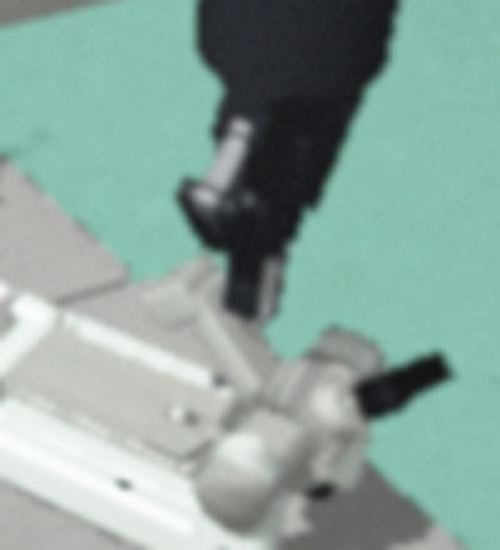

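play_rows(
  moves=[
    {"x": -0.22, "y": 0.45, "z": -0.5, "turn": 0, "jaw": 0},
    {"x": -0.22, "y": 0.45, "z": -0.5, "turn": 0, "jaw": 0},
    {"x": -0.16, "y": 0.33, "z": -0.7, "turn": 0, "jaw": 0},
    {"x": -0.16, "y": 0.33, "z": -0.7, "turn": 0, "jaw": 0},
    {"x": -0.08, "y": 0.16, "z": -0.55, "turn": 0, "jaw": 0},
    {"x": -0.08, "y": 0.16, "z": -0.45, "turn": 0, "jaw": 0},
    {"x": 0, "y": 0, "z": 0, "turn": 0, "jaw": 0},
  ],
  squeeze=40,
)

```text
t: 18.57
tool_pos: [0.5349, -0.3122, 0.0764]
tool_rot: [-1.39, 0.872, -0.867]
contact_force: [-0.0, 0.0, -0.6]
opening: -0.0001
```

```bash
python3 look.py 13 340 190 100 110 340 120 100 80
```

```text
side 5
top 7
t18.67 tcp [ 53.54 -31.27   7.74] F [ 0.4 -0.5  0.7] open 0.0mm jawang 25.96 fing [-0.002  0.001 -1.   ] q [-0.65  0.18  1.74 -0.    1.22 -1.1 ]
```

View pics/side13.png

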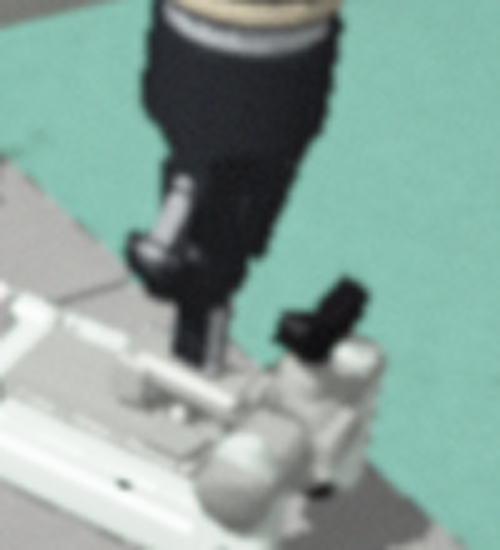

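play_rows(
  moves=[
    {"x": 0, "y": 0, "z": -0.2, "turn": 0, "jaw": 0},
    {"x": 0, "y": 0, "z": -0.15, "turn": 0, "jaw": 0},
    {"x": 0, "y": 0, "z": 0, "turn": 0, "jaw": 0},
  ],
  squeeze=40,
)

```text
t: 18.92
tool_pos: [0.5359, -0.3132, 0.0747]
tool_rot: [-1.39, 0.87, -0.869]
contact_force: [-0.5, -0.1, 0.7]
opening: 0.0002
```

play_rows(
  moves=[
    {"x": 0, "y": 0, "z": -0.12, "turn": 0, "jaw": 0},
    {"x": 0, "y": 0, "z": 0, "turn": 0, "jaw": 0},
  ],
  squeeze=40,
)

```text
t: 19.08
tool_pos: [0.536, -0.3132, 0.0737]
tool_rot: [-1.39, 0.869, -0.869]
contact_force: [0.1, -0.3, 0.2]
opening: -0.0001
```

play_rows(
  moves=[
    {"x": 0, "y": 0, "z": -0.1, "turn": 0, "jaw": 0},
    {"x": 0, "y": 0, "z": 0, "turn": 0, "jaw": 0},
  ],
  squeeze=40,
)

```text
t: 19.25
tool_pos: [0.536, -0.3131, 0.0726]
tool_rot: [-1.39, 0.869, -0.869]
contact_force: [-0.5, 0.9, 0.6]
opening: -0.0
```

play_rows(
  moves=[
    {"x": 0, "y": 0, "z": -0.1, "turn": 0, "jaw": 0},
    {"x": 0, "y": 0, "z": 0, "turn": 0, "jaw": 0},
  ],
  squeeze=40,
)

```text
t: 19.42
tool_pos: [0.536, -0.3131, 0.0716]
tool_rot: [-1.39, 0.869, -0.869]
contact_force: [0.1, 0.5, 1.0]
opening: -0.0003
```

play_rows(
  moves=[
    {"x": 0, "y": 0, "z": -0.1, "turn": 0, "jaw": 0},
    {"x": 0, "y": 0, "z": 0, "turn": 0, "jaw": 0},
  ],
  squeeze=40,
)

```text
t: 19.58
tool_pos: [0.536, -0.3132, 0.0715]
tool_rot: [-1.39, 0.869, -0.869]
contact_force: [-2.4, 1.3, 5.7]
opening: -0.0001
```

play_rows(
  moves=[
    {"x": 0, "y": 0, "z": 1, "turn": 0, "jaw": 0},
    {"x": 0, "y": 0, "z": 3, "turn": 0, "jaw": 0},
    {"x": 0, "y": 0, "z": 4, "turn": 0, "jaw": 0},
    {"x": 0, "y": 0, "z": 4, "turn": 0, "jaw": 0},
    {"x": 0, "y": 0, "z": 1, "turn": 0, "jaw": 0},
    {"x": 0, "y": 0, "z": 0, "turn": 0, "jaw": 0},
  ],
  squeeze=40,
)

```text
t: 20.08
tool_pos: [0.5383, -0.3151, 0.2073]
tool_rot: [-1.391, 0.861, -0.878]
contact_force: [-0.9, -0.4, 0.9]
opening: 0.0002
```

```bash
python3 look.py 14 350 210 80 70 340 120 100 80
python3 - <<'E'
from h import *
import pickle
c=pickle.load(open("pics/side14.pkl","rb"))
r=pinpoint("side","wing_grip");print([(np.round(a["point"],1),round(a["score"],2)) for a in r[:2]])
R=np.array([.557,-.356])
for a in r[:1]: print(atz(c,a["point"],.123))
print(proj(c,[*R,.123]))
for ang in range(0,180,15):
    d=np.array([np.cos(np.radians(ang)),np.sin(np.radians(ang)),0])*.024
    print(ang,(proj(c,np.r_[R,.135]+d)[0]).round(1),(proj(c,np.r_[R,.135]-d)[0]).round(1))
E
```

```text
side 8
top 7
t20.18 tcp [ 53.6  -31.33  20.1 ] F [-1.   1.  -0.3] open 0.3mm jawang 25.96 fing [ 0.001 -0.001 -1.   ] q [-0.65  0.06  1.65 -0.    1.42 -1.1 ]
[(array([399.2, 253.2]), 0.66)]
[ 0.55008044 -0.35399705  0.123     ]
[[402.52200101 252.85609449]]
0 [412.6 245.2] [393.9 251.2]
15 [410.3 243.7] [396.2 252.7]
30 [407.5 242.6] [399. 254.]
45 [404.5 241.8] [402.1 254.8]
60 [401.4 241.4] [405.3 255.2]
75 [398.5 241.5] [408.4 255.1]
90 [395.8 242.1] [411.2 254.5]
105 [393.7 243. ] [413.4 253.5]
120 [392.2 244.3] [414.8 252.1]
135 [391.4 245.9] [415.5 250.5]
150 [391.4 247.6] [415.3 248.7]
165 [392.3 249.4] [414.3 246.9]
```

View pics/side14.png

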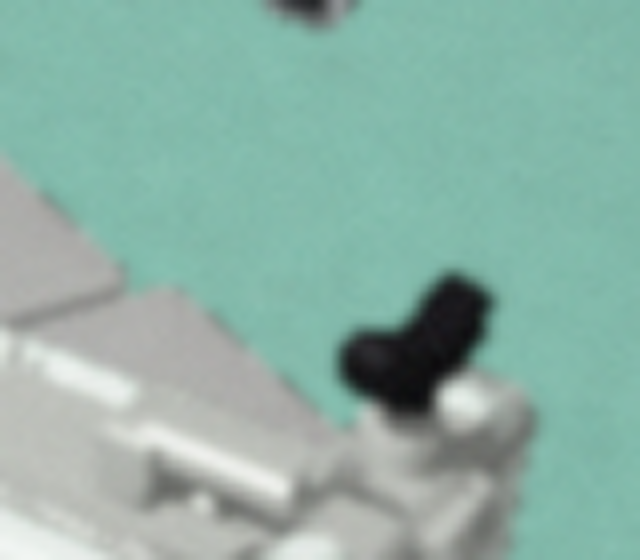

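View pics/top14.png

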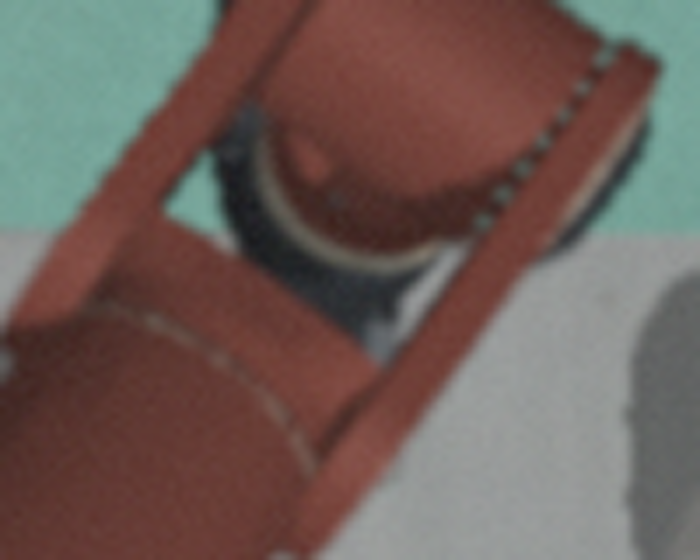

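play_rows(
  moves=[
    {"x": 0.5, "y": -1.1, "z": 0, "turn": 7.1, "jaw": 2},
    {"x": 0.5, "y": -1.1, "z": 0, "turn": 7.1, "jaw": 5},
    {"x": 0.5, "y": -1.1, "z": 0, "turn": 7.1, "jaw": 5},
    {"x": 0.5, "y": -0.87, "z": 0, "turn": 7.1, "jaw": 5},
    {"x": 0.05, "y": 0, "z": 0, "turn": 7.1, "jaw": 5},
    {"x": 0, "y": 0, "z": 0, "turn": 7.1, "jaw": 5},
    {"x": 0, "y": 0, "z": 0, "turn": 7.1, "jaw": 5},
    {"x": 0, "y": 0, "z": 0, "turn": 7.1, "jaw": 5},
  ],
  squeeze=40,
)

```text
t: 20.9
tool_pos: [0.5553, -0.3541, 0.1971]
tool_rot: [-1.566, 0.098, -0.091]
contact_force: [-0.5, 0.4, 0.2]
opening: 0.0498
```

play_rows(
  moves=[
    {"x": 0, "y": 0, "z": 0, "turn": 7.1, "jaw": 5},
    {"x": 0, "y": 0, "z": 0, "turn": 7.1, "jaw": 5},
    {"x": 0, "y": 0, "z": -2, "turn": 7.1, "jaw": 5},
    {"x": 0, "y": 0, "z": -2, "turn": 0, "jaw": 5},
    {"x": 0, "y": 0, "z": 0, "turn": 0, "jaw": 5},
    {"x": 0, "y": 0, "z": 0, "turn": 0, "jaw": 5},
  ],
  squeeze=40,
)

```text
t: 21.4
tool_pos: [0.5546, -0.3534, 0.1566]
tool_rot: [-1.557, -0.188, 0.196]
contact_force: [1.0, 0.1, 0.5]
opening: 0.0503
```

```bash
python3 look.py 15 360 180 80 100 340 120 100 80
```

```text
side 6
top 7
t21.50 tcp [ 55.63 -35.48  16.03] F [ 0.  -0.2  0.6] open 50.0mm jawang 104.04 fing [-0.001  0.001 -1.   ] q [-0.68  0.18  1.59  0.    1.37 -2.5 ]
```

View pics/side15.png

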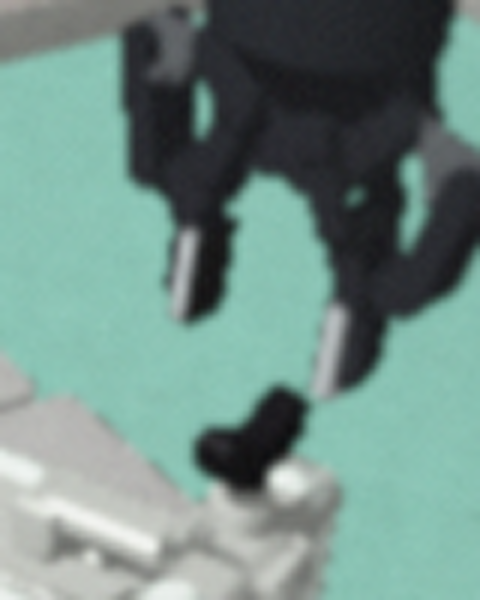

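View pics/top15.png

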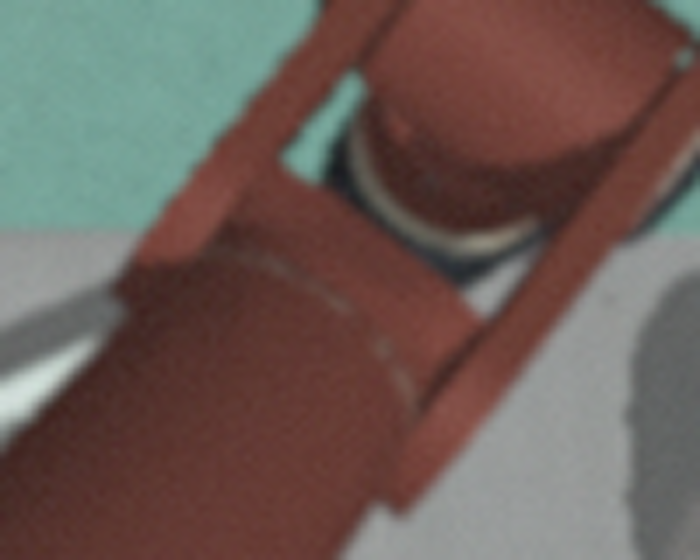

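play_rows(
  moves=[
    {"x": 0, "y": 0, "z": -2, "turn": 0, "jaw": 5},
    {"x": 0, "y": 0, "z": -2, "turn": 0, "jaw": 5},
    {"x": 0, "y": 0, "z": -1, "turn": 0, "jaw": 4},
    {"x": 0, "y": 0, "z": 0, "turn": 0, "jaw": 3},
    {"x": 0, "y": 0, "z": 0, "turn": 0, "jaw": 3},
  ],
  squeeze=25,
)

```text
t: 21.92
tool_pos: [0.5565, -0.3549, 0.1109]
tool_rot: [-1.562, -0.192, 0.193]
contact_force: [-0.2, -0.4, 0.0]
opening: 0.0301
```

```bash
python3 look.py 16 360 200 80 80 340 120 100 80
```

```text
side 7
top 7
t22.02 tcp [ 55.73 -35.55  11.25] F [ 0.4 -0.5 -0.1] open 29.7mm jawang 104.06 fing [ 0.002 -0.002 -1.   ] q [-0.68  0.23  1.62 -0.    1.29 -2.5 ]
```

View pics/side16.png

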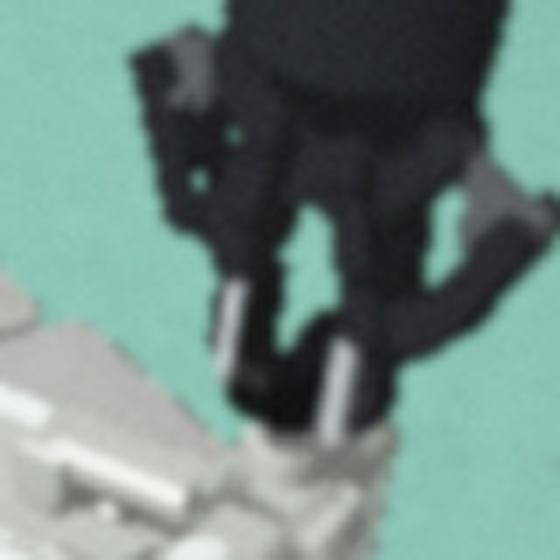

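play_rows(
  moves=[
    {"x": 0, "y": 0, "z": -0.3, "turn": 0, "jaw": 2.2},
    {"x": 0, "y": 0, "z": 0, "turn": 0, "jaw": 1.8},
    {"x": 0, "y": 0, "z": 0, "turn": 0, "jaw": 1.6},
    {"x": 0, "y": 0, "z": 0, "turn": 0, "jaw": 1.6},
  ],
  squeeze=25,
)

```text
t: 22.35
tool_pos: [0.5568, -0.3546, 0.1085]
tool_rot: [-1.562, -0.193, 0.192]
contact_force: [-0.1, 3.1, 3.6]
opening: 0.0161
```

play_rows(
  moves=[
    {"x": 0, "y": 0, "z": 0, "turn": 0, "jaw": 1.1},
    {"x": 0, "y": 0, "z": 0, "turn": 0, "jaw": 1.1},
    {"x": 0, "y": 0, "z": 0, "turn": 0, "jaw": 1.1},
  ],
  squeeze=25,
)

```text
t: 22.6
tool_pos: [0.5569, -0.3548, 0.1086]
tool_rot: [-1.562, -0.194, 0.192]
contact_force: [-0.4, 2.7, 5.1]
opening: 0.0133
```

play_rows(
  moves=[
    {"x": 0, "y": 0.03, "z": 0, "turn": -3, "jaw": 1.0},
    {"x": 0, "y": 0, "z": -0.01, "turn": -6, "jaw": 1.0},
    {"x": 0, "y": 0, "z": -0.01, "turn": -6, "jaw": 1.0},
    {"x": 0, "y": 0, "z": -0.01, "turn": -6, "jaw": 1.0},
    {"x": 0, "y": 0, "z": -0.01, "turn": -6, "jaw": 1.0},
    {"x": 0, "y": 0, "z": 0, "turn": 0, "jaw": 1.0},
  ],
  squeeze=45,
)

```text
t: 23.1
tool_pos: [0.5569, -0.3554, 0.1082]
tool_rot: [-1.565, 0.177, -0.18]
contact_force: [0.5, 0.1, 4.9]
opening: 0.0118
```

```bash
cat >> h.py <<'E'
def tq(): print("torque",ctrl.get_obs()["wrist_torque"].round(3))
E
python3 -c "
from h import *
st();tq()"; python3 look.py 17 360 200 80 80 340 120 100 80
```

```text
t23.10 tcp [ 55.69 -35.54  10.82] F [0.5 0.1 4.9] open 11.8mm jawang 76.96 fing [ 0.001 -0.002 -1.   ] q [-0.68  0.23  1.63 -0.    1.28 -2.02]
torque [ 0.1   -0.076 -0.082]
side 7
top 7
t23.20 tcp [ 55.69 -35.54  10.82] F [0.5 0.2 5.1] open 12.2mm jawang 77.20 fing [ 0.001 -0.002 -1.   ] q [-0.68  0.23  1.63 -0.    1.28 -2.03]
```

View pics/side17.png

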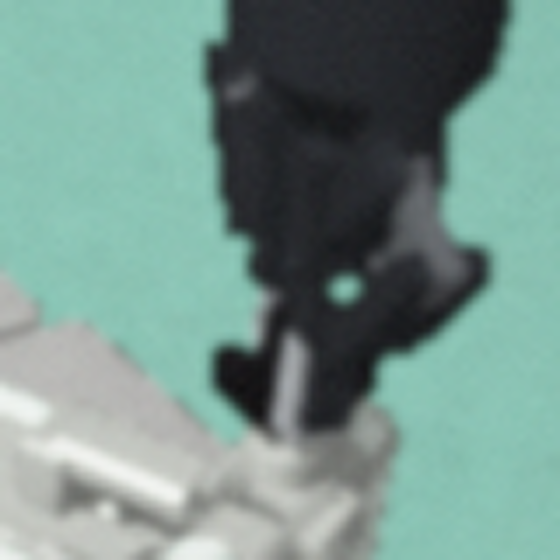

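play_rows(
  moves=[
    {"x": 0, "y": 0, "z": -0.02, "turn": -6, "jaw": 1.0},
    {"x": 0, "y": 0, "z": -0.01, "turn": -6, "jaw": 1.0},
    {"x": 0, "y": 0, "z": -0.02, "turn": -6, "jaw": 1.0},
    {"x": 0, "y": 0, "z": -0.01, "turn": -6, "jaw": 1.0},
    {"x": 0, "y": 0, "z": -0.02, "turn": -6, "jaw": 1.0},
    {"x": 0, "y": 0, "z": -0.01, "turn": -6, "jaw": 1.0},
    {"x": 0, "y": 0, "z": -0.01, "turn": -6, "jaw": 1.0},
    {"x": 0, "y": 0, "z": 0, "turn": 0, "jaw": 1.0},
  ],
  squeeze=45,
)

```text
t: 23.87
tool_pos: [0.5563, -0.3564, 0.1073]
tool_rot: [-1.441, 0.748, -0.751]
contact_force: [-2.1, -2.3, 5.2]
opening: 0.0121
```

```bash
python3 -c "
from h import *
st();tq()"
```

```text
t23.87 tcp [ 55.63 -35.64  10.73] F [-2.1 -2.3  5.2] open 12.1mm jawang 34.99 fing [ 0.    -0.004 -1.   ] q [-0.68  0.23  1.63 -0.    1.28 -1.29]
torque [-0.464  0.332 -0.079]
```

play_rows(
  moves=[
    {"x": 0, "y": 0, "z": -0.02, "turn": -6, "jaw": 1.0},
    {"x": 0, "y": 0, "z": -0.01, "turn": -6, "jaw": 1.0},
    {"x": 0, "y": 0, "z": -0.01, "turn": -6, "jaw": 1.0},
    {"x": 0, "y": 0, "z": -0.01, "turn": -6, "jaw": 1.0},
    {"x": 0, "y": 0, "z": -0.01, "turn": -6, "jaw": 1.0},
    {"x": 0, "y": 0, "z": -0.01, "turn": -6, "jaw": 1.0},
    {"x": 0, "y": 0, "z": 0, "turn": 0, "jaw": 1.0},
  ],
  squeeze=45,
)

```text
t: 24.45
tool_pos: [0.5553, -0.3567, 0.1065]
tool_rot: [-1.205, 1.222, -1.224]
contact_force: [-5.6, -3.1, 6.1]
opening: 0.0121
```

```bash
python3 -c "
from h import *
st();tq()"; python3 look.py 18 360 200 80 80 340 120 100 80
```

```text
t24.45 tcp [ 55.53 -35.67  10.65] F [-5.6 -3.1  6.1] open 12.1mm jawang -1.02 fing [-0.002 -0.004 -1.   ] q [-0.68  0.23  1.63 -0.    1.28 -0.66]
torque [-0.476  0.896 -0.071]
side 7
top 7
t24.55 tcp [ 55.53 -35.67  10.66] F [-3.9 -2.9  6.9] open 12.0mm jawang -0.83 fing [-0.002 -0.004 -1.   ] q [-0.68  0.23  1.63 -0.    1.28 -0.67]
```

View pics/side18.png

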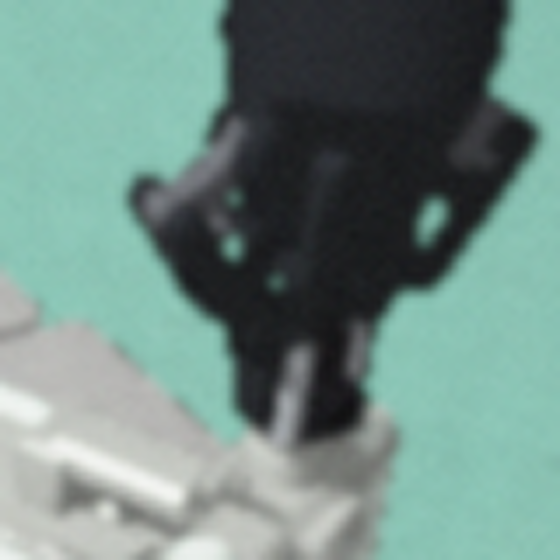

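play_rows(
  moves=[
    {"x": -0.08, "y": -0.04, "z": -0.01, "turn": -5, "jaw": 1.0},
    {"x": 0, "y": 0, "z": -0.01, "turn": -5, "jaw": 1.0},
    {"x": 0, "y": 0, "z": -0.01, "turn": -5, "jaw": 1.0},
    {"x": 0, "y": 0, "z": -0.01, "turn": -5, "jaw": 1.0},
    {"x": 0, "y": 0, "z": -0.01, "turn": -5, "jaw": 1.0},
    {"x": 0, "y": 0, "z": 0, "turn": -5, "jaw": 1.0},
    {"x": 0, "y": 0, "z": 0, "turn": 0, "jaw": 1.0},
  ],
  squeeze=45,
)

```text
t: 25.13
tool_pos: [0.5543, -0.3566, 0.1061]
tool_rot: [-0.907, 1.595, -1.597]
contact_force: [-6.8, -0.9, 8.8]
opening: 0.0117
```

```bash
python3 -c "
from h import *
st();tq()"
```

```text
t25.13 tcp [ 55.43 -35.66  10.61] F [-6.8 -0.9  8.8] open 11.7mm jawang -30.98 fing [-0.003 -0.003 -1.   ] q [-0.68  0.23  1.63 -0.    1.28 -0.14]
torque [-0.262  1.026  0.01 ]
```

play_rows(
  moves=[
    {"x": 0, "y": 0, "z": -0.01, "turn": -4, "jaw": 1.0},
    {"x": 0, "y": 0, "z": 0, "turn": -3, "jaw": 1.0},
    {"x": 0, "y": 0, "z": 0, "turn": 0, "jaw": 1.0},
  ],
  squeeze=45,
)

```text
t: 25.38
tool_pos: [0.5542, -0.3564, 0.1061]
tool_rot: [-0.824, 1.678, -1.679]
contact_force: [-6.0, -0.6, 8.4]
opening: 0.0122
```

```bash
python3 -c "
from h import *
st();tq()"
```

```text
t25.38 tcp [ 55.42 -35.64  10.61] F [-6.  -0.6  8.4] open 12.2mm jawang -37.91 fing [-0.003 -0.002 -1.   ] q [-0.68  0.23  1.63 -0.    1.28 -0.02]
torque [-0.108  1.098 -0.004]
```

play_rows(
  moves=[
    {"x": -0.05, "y": 0, "z": 0.02, "turn": -4, "jaw": 1.0},
    {"x": 0, "y": 0, "z": 0, "turn": -4, "jaw": 1.0},
    {"x": 0, "y": 0, "z": 0, "turn": 0, "jaw": 1.0},
  ],
  squeeze=45,
)

```text
t: 25.63
tool_pos: [0.5539, -0.3563, 0.1061]
tool_rot: [-0.72, 1.771, -1.773]
contact_force: [-5.0, -0.5, 7.9]
opening: 0.012
```

```bash
python3 -c "
from h import *
st();tq()"; python3 look.py 19 360 200 80 80 340 120 100 80
```

```text
t25.63 tcp [ 55.39 -35.63  10.61] F [-5.  -0.5  7.9] open 12.0mm jawang -45.94 fing [-0.003 -0.002 -1.   ] q [-0.68  0.23  1.63 -0.    1.28  0.12]
torque [-0.105  0.92  -0.036]
side 7
top 7
t25.73 tcp [ 55.39 -35.63  10.61] F [-6.  -0.7  8.3] open 12.3mm jawang -45.82 fing [-0.003 -0.002 -1.   ] q [-0.68  0.23  1.63 -0.    1.28  0.12]
```

View pics/side19.png

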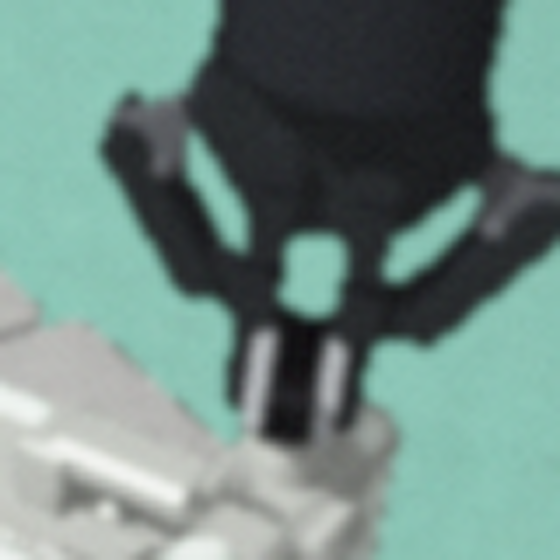

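play_rows(
  moves=[
    {"x": 0, "y": 0, "z": 0, "turn": -4, "jaw": 1.0},
    {"x": 0, "y": 0, "z": 0, "turn": -3, "jaw": 1.0},
    {"x": 0, "y": 0, "z": 0, "turn": 0, "jaw": 1.0},
  ],
  squeeze=60,
)

```text
t: 25.98
tool_pos: [0.5537, -0.3562, 0.1061]
tool_rot: [-0.629, 1.847, -1.849]
contact_force: [-5.5, -0.8, 9.2]
opening: 0.0116
```

```bash
python3 -c "
from h import *
st();tq()"
```

```text
t25.98 tcp [ 55.37 -35.62  10.61] F [-5.5 -0.8  9.2] open 11.6mm jawang -52.66 fing [-0.004 -0.003 -1.   ] q [-0.68  0.23  1.63 -0.    1.28  0.24]
torque [-0.     1.164  1.303]
```

play_rows(
  moves=[
    {"x": 0, "y": 0, "z": 0, "turn": -4, "jaw": 1.0},
    {"x": 0, "y": 0, "z": 0, "turn": -3, "jaw": 1.0},
    {"x": 0, "y": 0, "z": 0, "turn": 0, "jaw": 1.0},
  ],
  squeeze=60,
)

```text
t: 26.23
tool_pos: [0.5536, -0.356, 0.1062]
tool_rot: [-0.532, 1.92, -1.924]
contact_force: [-6.8, -0.0, 8.7]
opening: 0.0118
```

```bash
python3 -c "
from h import *
st();tq()"
```

```text
t26.23 tcp [ 55.36 -35.6   10.62] F [-6.8 -0.   8.7] open 11.8mm jawang -59.36 fing [-0.005 -0.003 -1.   ] q [-0.68  0.23  1.63 -0.01  1.28  0.36]
torque [0.035 1.3   2.942]
```

play_rows(
  moves=[
    {"x": 0, "y": 0, "z": 0, "turn": 4, "jaw": 1.0},
    {"x": 0, "y": 0, "z": 0, "turn": 0, "jaw": 1.0},
  ],
  squeeze=40,
)

```text
t: 26.4
tool_pos: [0.5537, -0.356, 0.1061]
tool_rot: [-0.592, 1.876, -1.879]
contact_force: [-6.5, -0.5, 7.9]
opening: 0.0117
```

```bash
python3 -c "
from h import *
st();tq()"
```

```text
t26.40 tcp [ 55.37 -35.6   10.61] F [-6.5 -0.5  7.9] open 11.7mm jawang -55.32 fing [-0.005 -0.003 -1.   ] q [-0.68  0.23  1.63 -0.01  1.28  0.28]
torque [-0.055  1.218  1.973]
```

play_rows(
  moves=[
    {"x": 0, "y": 0, "z": 0, "turn": 0, "jaw": 2},
    {"x": 0, "y": 0, "z": 0, "turn": 0, "jaw": 3},
    {"x": 0, "y": 0, "z": 0, "turn": 0, "jaw": 4},
    {"x": 0, "y": 0, "z": 0, "turn": 0, "jaw": 4},
    {"x": 0, "y": 0, "z": 0.6, "turn": 0, "jaw": 4},
    {"x": 0, "y": 0, "z": 2, "turn": 0, "jaw": 4},
    {"x": 0, "y": 0, "z": 3, "turn": 0, "jaw": 4},
    {"x": 0, "y": 0, "z": 3, "turn": 0, "jaw": 4},
  ],
  squeeze=40,
)

```text
t: 27.07
tool_pos: [0.5544, -0.3544, 0.1908]
tool_rot: [-0.579, 1.886, -1.881]
contact_force: [0.7, 0.5, 0.3]
opening: 0.0399
```

```bash
python3 look.py 20 330 190 100 110 340 120 100 80
```

```text
side 5
top 7
t27.17 tcp [ 55.8  -35.73  19.9 ] F [ 0.5 -1.   1.1] open 40.0mm jawang -55.93 fing [ 0.009 -0.008 -1.   ] q [-0.68  0.15  1.56 -0.    1.42  0.29]
```

View pics/side20.png

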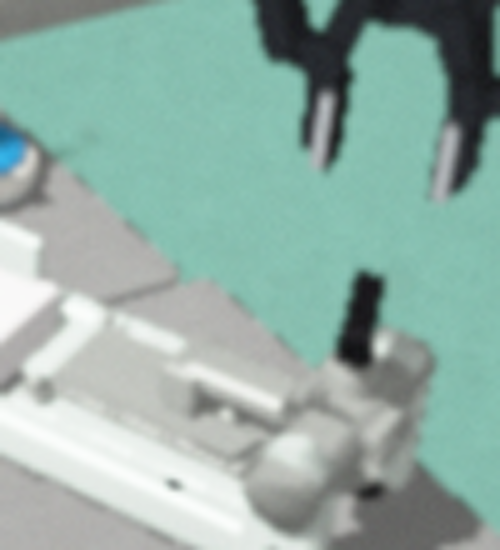

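play_rows(
  moves=[
    {"x": 0, "y": 2, "z": 3, "turn": 0, "jaw": 4},
    {"x": -1, "y": 4, "z": 1, "turn": 0, "jaw": 4},
    {"x": -1, "y": 4, "z": 0, "turn": 0, "jaw": 4},
    {"x": -1, "y": 4, "z": 0, "turn": 0, "jaw": 4},
    {"x": -1, "y": 4, "z": 0, "turn": 0, "jaw": 4},
    {"x": -1, "y": 4, "z": 0, "turn": 0, "jaw": 4},
    {"x": -1, "y": 4, "z": 0, "turn": 0, "jaw": 4},
    {"x": -1, "y": 4, "z": 0, "turn": 0, "jaw": 4},
  ],
  squeeze=40,
)

```text
t: 27.83
tool_pos: [0.4843, -0.054, 0.2308]
tool_rot: [-0.576, 1.883, -1.883]
contact_force: [0.0, 0.9, 0.0]
opening: 0.0397
```

play_rows(
  moves=[
    {"x": 0, "y": 4, "z": 0, "turn": 0, "jaw": 4},
    {"x": 0, "y": 4, "z": 0, "turn": 0, "jaw": 4},
    {"x": 0, "y": 4, "z": 0, "turn": 0, "jaw": 4},
    {"x": 0, "y": 2, "z": 0, "turn": 0, "jaw": 4},
    {"x": 0, "y": 0, "z": 0, "turn": 0, "jaw": 4},
    {"x": 0, "y": 0, "z": 0, "turn": 0, "jaw": 4},
  ],
  squeeze=40,
)

```text
t: 28.33
tool_pos: [0.4851, 0.0851, 0.2308]
tool_rot: [-0.579, 1.881, -1.882]
contact_force: [0.0, -0.6, 0.0]
opening: 0.0402
```

```bash
python3 look.py 21 290 200 130 110 220 140 200 140; python3 zz.py top21 320 150 95 70 20 230
```

```text
side 5
top 4
t28.43 tcp [48.53  8.37 23.08] F [0.6 0.4 0.2] open 40.1mm jawang -55.96 fing [-0.    -0.001 -1.   ] q [ 0.02 -0.27  1.91 -0.    1.5   1.  ]
```

View pics/z_top21.png

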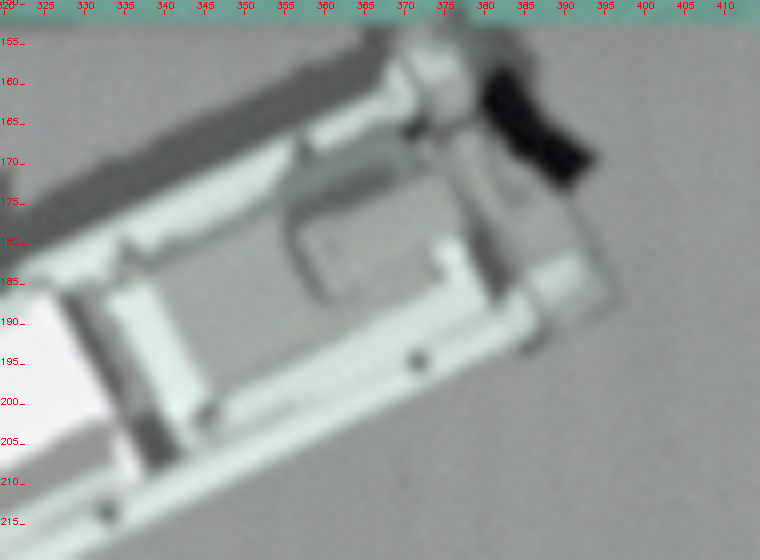

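View pics/side21.png

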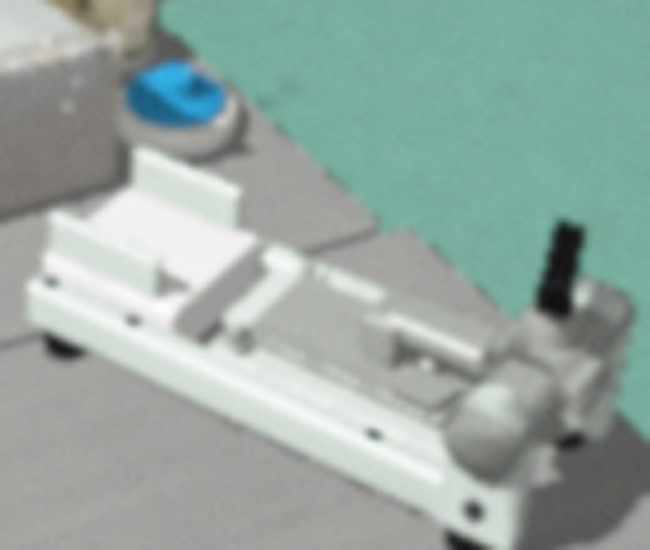

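View pics/top21.png

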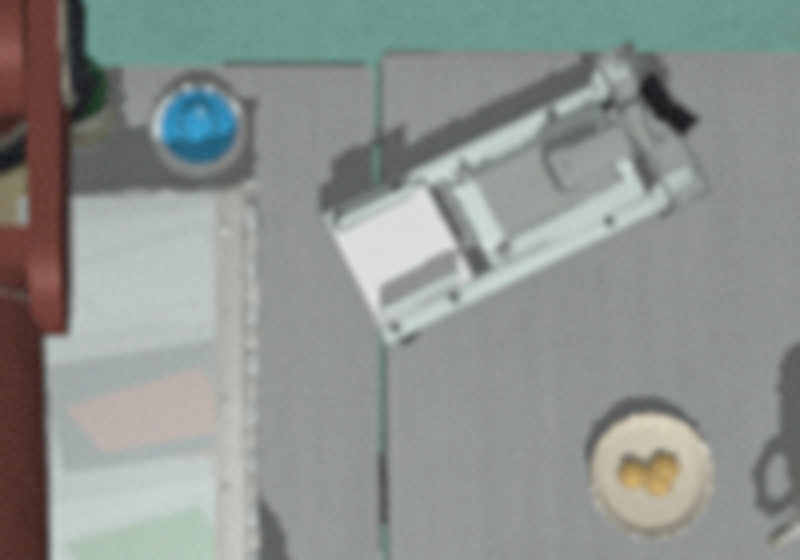

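```bash
python3 -c "
from h import *
print(finish_job())"
```

```text
the job is handed in; nothing more can be done
None
```

I fitted the blade, swung the keeper down onto it and tightened the wing screw. I then let go, backed the arm clear and handed the job in at about 28 s.

- **Blade:** it lies flat on the bed with its edge toward the feed deck and the pin inside the notch. I found the pin by sliding the blade back until it touched (about 4 N), then moved it forward 2 mm. I did not test how well it is centred side to side; the cameras disagreed there by about 2 mm.
- **Keeper:** I pushed it down until the foot met the blade (about 6 N at the fingers). In the last pictures the arm is still down with the foot on the blade.
- **Wing screw:** I turned it about 150° clockwise until the wrist torque rose from near zero to about 2.9 N m, so it had reached its stop. I eased back 4° before letting go, and torque was still on it in the tightening direction. The wings' final direction agrees with about 2.8 rad, judged by eye in the side view.
- **Side force while tightening:** the grip sat slightly off the screw's axis, giving up to about 7 N sideways and 9 N upward.
- **Bystanders:** the dish and timer look unmoved. The arm hid the jar in the last top view, and the side view was cut above it, so I did not check it at the end. The contact-force readings gave no sign of touching it.

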